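Square up the slate coasters in the push-latch drawer

ROBOT

A 6-joint arm with a two-finger parallel gripper is mounted at the origin on a cart in front of the work surface, level with it; the furniture and walls round the work are solid. World frame = base frame: x ahead of the robot, y to its left, z up, the work surface at z = 0. Lengths are in mm, angles in rad, forces in N, time in s.
With the tool pointing down it reaches from about 275 to 750 mm from the base axis. Payload 10.2 kg.
Tool frame: the origin (TCP) lies at the centre of the arm's flange, where the gripper is bolted on; the fingertips stand 173 mm ahead of it and the grasp point (between the pads) lies 155 mm ahead of it (arm.tcp_to_tips is the distance from the TCP to the fingertips, in mm); z points along the fingers, y is the line along which they close (so a half turn about z gives the same grasp; the last joint's range is limited). The gripper opens to 85 mm and grips with 20 to 120 N. Pads are 22 mm wide; open, the fingers measure 114 mm over their backs; the gripper's body (76 mm by 85 mm) begins 54 mm behind the grasp point. The pads swing forward as they close: fully open they stand 13 mm farther back than shut.
Start: joints at [-1.549, 0.313, 1.498, -0, 1.331, -0.223], TCP at [127.227, -509.358, 404.694] pointing down, gripper open.
Joint ranges: [-2.94, 2.94], [-0.97, 2.17], [0.19, 2.56], [-1.23, 4.37], [0.02, 3.11], [-2.88, 2.88]. Speed limits (rad/s): [2.39, 2.39, 3.01, 3.14, 3.14, 3.14].

INTERFACE

Orientations are given as a unit quaternion [x, y, z, w].
In Python, from station import arm, optics, job gives the robot as it stands. The module is installed in compiled form; this text tells all that it offers.
- The arm moves only by the tool apply_moves, never from a script. Its argument "rows" is a list of rows, each a list of 6 numbers: the shift along the tool's x, y, z in mm, then the turn, a rotation vector about the tool's x, y, z in rad. In form: [[dx, dy, dz, wx, wy, wz], ...]. A call has 1 to 20 rows; each row is the pose to reach, as a shift and turn from the pose commanded when the call began, along the tool's axes at that moment; what a row does not reach only later rows make up. A row lasts 1/8 s, in which the tool goes at most 62.5 mm and 10.7 degrees, less where a joint would pass 70% of its speed; a pose out of reach is approached as far as the arm can. A call with a gripper value outside its range is refused whole. "fingers" is the opening, from 0 (shut) to 1 (fully open), set as the call begins (left out, the last holds). The fingers move at their own pace and stop on an object; "newtons" is the grip in N (left out, the last holds). Time passes only in rows, so rows that repeat a pose let the fingers close. It gives the time, the measured TCP pose, the force, the opening and the grip force at its end, in the units of the state.
- arm.state(): the state, without advancing time (a new reading comes with each control period).
- optics.capture(name): name is "scene" or "top" or "wrist"; returns (picture, depth): 384x512x3 uint8, red, green, blue; 384x512 float32, mm along the optical axis (not along the pixel's ray), 0 where there is no reading.
- optics.camera_model(name): a dict with "K" (3x3 intrinsics, pixels), "dist" ([k1, k2, p1, p2, k3] as OpenCV has them; the pictures are not rectified), "rvec" (rotation vector, rad) and "tvec" (3), from world to camera coordinates, as OpenCV has them. Camera axes: x right, y down, z forward; pixel columns grow to the right and rows downward; lengths in mm; the calibration is good to about 2 mm. A picture is of the moment at which its call begins: read the wrist's pose just before it. camera_model takes no time and is no camera call; for the wrist camera it gives the pose at the moment of the call.
- job.sign_off(): hands the job in; it is judged then, once.
The state is a dict: "clock": time; "qpos": joint angles; "joint_velocities": joint speeds; "joint_efforts": joint torques, N m; "tcp_pos": TCP position; "eef_rot": TCP orientation; "force": force on the tool from outside, world axes, zero at the start; "wrist_torque": the same for the moment, N m; "gripper_width": opening from 0.0 (shut) to 1.0 (fully open); "grasp_force": force on a finger pad.
Only numpy, scipy, OpenCV 4.12 (cv2) and the standard library are available. Lean on these libraries where they do the work, as an engineer would, in place of code of your own. Each camera call takes 0.05 s, during which the arm holds its last target. There are 200 camera calls.

TASK

Move the matchbox that lies in the drawer's way onto the middle of the round cork mat on top of the coaster case, then press the drawer front in until its push latch lets go and the drawer slides out. Stack the loose slate coasters that lie left and right of the case (two to four; not the one behind the wire cage, which stays) on the two crooked ones already in the drawer and tap the pile square until all edges are flush, then press the drawer shut and make sure that the latch has really caught. Leave the candle glass, the wine bottle and the jigger cup alone.

Things in the scene. Friction and masses are not known exactly. Their poses are not given: they have to be found in the camera images.
- case: the coaster case, a dark wooden box fixed to the bar, 160 (x) x 170 (y) x 70 mm high; origin at the centre of its underside; its own -x axis is the way the drawer slides out. The cork mat lies on its top
- mat (a point): middle of the round cork mat (92 mm across) on top of the case, at the height of the top, 70 mm above the bar and 15 mm behind the middle of the case
- drawer (a joint): drawer travel in m: 0 = latched shut, 0.135 = fully out (stop), -0.0125 = pressed in to the inner stop. A spring (3 N out, 5 N in) pushes it out against a damper (40 N s/m). Push-push latch: from shut, press about 12 mm inward (at least 10) and let go: it slides out in about 2 s. From open, push it in to about 12 mm past shut (at least 11) and let go: it returns to 0 and stays. Under 7 mm its state stays
- drawer_front (a point): middle of the drawer's front face (150 mm wide, 12 to 54 mm above the bar), marked with a brass disc; moves with the drawer; stands 14 mm proud of the case when latched; axes as the case's. Press here along the case's +x axis; pressed in fully it still stands 1.5 mm proud of the case
- drawer_mid (a point): middle of the drawer's inner floor, 22 mm above the bar, moves with the drawer, axes as the case's. Inside 134 (x) x 138 mm (y); side and back walls rise 12 mm above the floor, the front 32 mm; the case's roof is 40 mm above the floor. Fully out, the whole inside is open from above and this point lies 68 mm in front of the case
- slate_a: slate coaster, dark grey square slab 67 x 67 x 6 mm, 70 g; origin at the centre of its underside, z normal to the slab, x and y along its edges. Lies in the drawer from the start, at the bottom
- slate_b: slate coaster, dark grey square slab 67 x 67 x 6 mm, 70 g; origin at the centre of its underside, z normal to the slab, x and y along its edges. Lies crookedly on slate_a in the drawer from the start
- slate_c: slate coaster, dark grey square slab 67 x 67 x 6 mm, 70 g; origin at the centre of its underside, z normal to the slab, x and y along its edges. Lies loose on the bar, or is absent
- slate_d: slate coaster, dark grey square slab 67 x 67 x 6 mm, 70 g; origin at the centre of its underside, z normal to the slab, x and y along its edges. Lies loose on the bar, or is absent
- slate_e: slate coaster, dark grey square slab 67 x 67 x 6 mm, 70 g; origin at the centre of its underside, z normal to the slab, x and y along its edges. Lies loose on the bar, or is absent
- slate_f: slate coaster, dark grey square slab 67 x 67 x 6 mm, 70 g; origin at the centre of its underside, z normal to the slab, x and y along its edges. Lies loose on the bar, or is absent
- match_box: closed matchbox, a flat box 36 (its x) x 54 (its y) x 15 mm, 50 g, dark red with a printed top; origin 1 mm above the centre of its underside, z up. Starts flat on the bar in front of the drawer, in its way
- candle_glass: low round candle glass, 74 mm across, 43 mm high, a bystander; origin under its centre
- wine_bottle: half bottle of wine, 58 mm across, 235 mm high, a bystander; origin under its centre
- jigger_cup: steel jigger cup with a strap handle, 57 mm across, 92 mm high, a bystander; origin on its underside
There are look-alikes about, which are no part of the job. Leave any blue or orange look-alike of the slate_e alone.

How it is judged:
By the outcome, as a careful person would: the job done as asked, in the order asked, and still so for the second after the job is handed in, with the robot touching nothing.
Of slate_c, slate_d, slate_e, slate_f only 2 to 4 are there at a start; the rules pass over those that are not, and their reading is None.
At some moment in a run one of match_box may be knocked a few centimetres aside while the robot is not near it.
Once in a run the grip may slacken for a moment while it holds something.
It also fails if it takes over 210 s, if anything falls off the work surface, if the arm or the gripper's body presses on something with over 40 N, if the wrist force passes 120 N, or if a joint passes its speed limit or range.

## Working session

There is one attempt and no reset: what is moved stays moved. The work goes in short steps, Python scripts to look and compute and a tool call to move; the robot and the scene stay as the last step left them, time stands still between calls to the robot, and variables do not carry over. Pictures are saved under pics/ and viewed, at most 14 in all, crops included, and the job is handed in when it is done.

Besides the shell and the picture viewer there is one more tool, called as a command line: name --pt "numbers of a row" for each row, then --argument value for the rest. apply_moves: Moves the arm, as the interface text tells. Its arguments: {"type":"object","properties":{"rows":{"type":"array"},"fingers":{"type":"number"},"newtons":{"type":"number"}},"required":["rows"]}

```bash
mkdir -p pics
cat > h.py <<'E'
from station import arm, optics, job
import numpy as np, cv2
from scipy.spatial.transform import Rotation as R
def snap(n,f=None,scale=1,crop=None):
    m=optics.camera_model(n); im,d=optics.capture(n)
    if f:
        o=im[...,::-1]
        if crop: o=o[crop[1]:crop[3],crop[0]:crop[2]]
        o=cv2.resize(o,None,fx=scale,fy=scale,interpolation=cv2.INTER_CUBIC); cv2.imwrite('pics/'+f,o)
    return im,d,m
def ray(m,uv):
    uv=np.array(uv,float).reshape(-1,1,2)
    p=cv2.undistortPoints(uv,np.array(m['K'],float),np.array(m['dist'],float)).reshape(-1,2)
    Rm=cv2.Rodrigues(np.array(m['rvec'],float))[0]; t=np.array(m['tvec'],float).ravel()
    return -Rm.T@t, np.c_[p,np.ones(len(p))]@Rm
def onz(m,uv,z):
    c,d=ray(m,uv); return c+d*((z-c[2])/d[:,2])[:,None]
def deep(m,d):
    h,w=d.shape; uu,vv=np.meshgrid(np.arange(w),np.arange(h))
    c,dr=ray(m,np.c_[uu.ravel(),vv.ravel()]); P=c+dr*d.reshape(-1,1); P[d.ravel()==0]=np.nan
    return P.reshape(h,w,3)
E
python3 - <<'E'
from h import *
a=snap('top','top1.png',1.5); b=snap('scene','scene1.png',1.5)
np.savez('s1.npz',ti=a[0],td=a[1],si=b[0],sd=b[1])
for m in (a[2],b[2]): print(m)
s=arm.state(); print(s)
E
```

```text
{'K': array([[454.4449803 ,   0.        , 254.62152137],
       [  0.        , 454.4449803 , 198.67485576],
       [  0.        ,   0.        ,   1.        ]]), 'dist': array([-0.02553038,  0.        ,  0.        ,  0.        ,  0.        ]), 'rvec': array([ 2.11894843, -2.1193323 ,  0.15774417]), 'tvec': array([  90.72338085,  566.06767855, 1347.10441857])}
{'K': array([[394.07684123,   0.        , 252.5204273 ],
       [  0.        , 394.07684123, 191.7911051 ],
       [  0.        ,   0.        ,   1.        ]]), 'dist': array([0.01609779, 0.        , 0.        , 0.        , 0.        ]), 'rvec': array([ 0.95926411, -2.18162711,  1.31258763]), 'tvec': array([ 429.04663067,  230.91492273, 1157.56538275])}
{'clock': 0.1, 'qpos': array([-1.54939190e+00,  3.13387229e-01,  1.49836758e+00, -6.48252428e-06,
        1.33097554e+00, -2.23364739e-01]), 'joint_velocities': array([-0.00065641, -0.00192226, -0.00202362, -0.00023443,  0.00073786,
       -0.00019809]), 'joint_efforts': array([ 2.87057155e-03, -4.12897897e+01, -2.60142535e+01, -2.62491249e-04,
        3.08269111e-03, -2.56750218e-05]), 'tcp_pos': array([ 127.2293919 , -509.31507849,  404.19323854]), 'eef_rot': array([ 9.92520095e-01,  1.22080044e-01,  5.42125074e-05, -5.66265021e-04]), 'force': array([0.117482  , 0.72434606, 0.56022379]), 'wrist_torque': array([ 0.00649123, -0.00949123,  0.0088272 ]), 'grasp_force': 0.0, 'gripper_width': 1.0031780341415493}
```

View pics/top1.png

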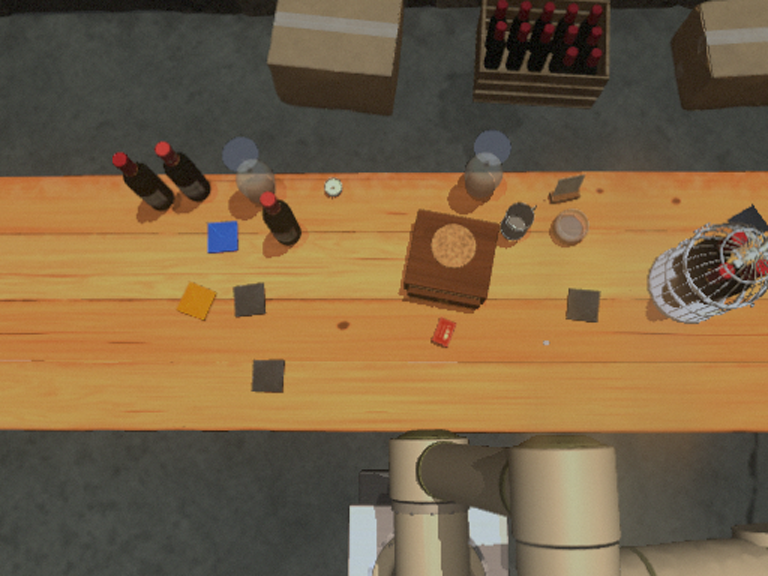

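View pics/scene1.png

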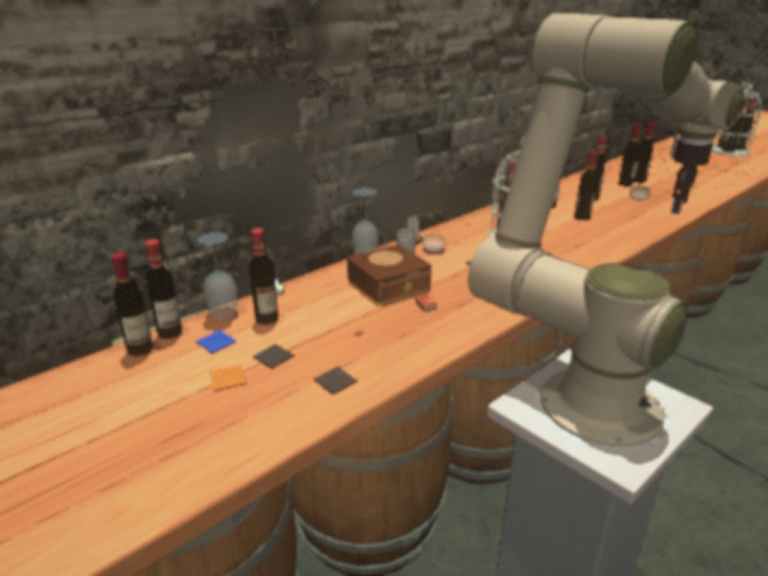

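The top view shows: case at (450,258), red matchbox at (444,332), and dark squares at (250,300), (268,376) and (583,305). A fourth dark square at (750,220) is behind the wire cage and stays. Blue (223,237) and orange (197,301) are decoys. The object at (567,188) is unclear. I'll measure these and enlarge the unclear one.

Run:
```python
from h import *
z=np.load('s1.npz'); ti,td=z['ti'],z['td']; m=optics.camera_model('top'); P=deep(m,td)
g=cv2.cvtColor(ti,cv2.COLOR_RGB2HSV)
dark=((g[...,2]<95)&(g[...,1]<110)).astype(np.uint8)*255
red=((g[...,1]>170)&((g[...,0]<6)|(g[...,0]>172))).astype(np.uint8)*255
def rep(mask,z,lab,amin):
  for c in cv2.findContours(mask,cv2.RETR_EXTERNAL,cv2.CHAIN_APPROX_NONE)[0]:
    if cv2.contourArea(c)<amin: continue
    u=c.reshape(-1,2).mean(0)
    if not(120<u[1]<285): continue
    W=onz(m,c.reshape(-1,2),z)[:,:2].astype(np.float32)
    (cx,cy),(w,h),a=cv2.minAreaRect(W)
    mk=np.zeros_like(mask); cv2.drawContours(mk,[c],-1,255,-1)
    print(lab,u.round(),'ctr',round(cx),round(cy),'size',round(w),round(h),'ang',round(a,1),'zmed',np.nanmedian(P[...,2][mk>0]).round(1))
rep(dark,6,'dark',80); rep(red,15,'red',20)
# case top from depth
k=(np.abs(P[...,2]-70)<8)&(np.arange(512)[None]>250)&(np.arange(512)[None]<345)
k=k.astype(np.uint8)*255
rep(k,70,'case',1000)
cork=((P[...,2]>55)&(P[...,2]<85)&(g[...,2]>120)&(np.arange(512)[None]>250)&(np.arange(512)[None]<345)).astype(np.uint8)*255
rep(cork,70,'cork',300)
o=cv2.resize(ti[100:240,250:512,::-1],None,fx=3,fy=3,interpolation=cv2.INTER_CUBIC); cv2.imwrite('pics/c1.png',o)
for u,v in [(378,125),(380,152),(345,147),(325,120)]: print((u,v),P[v,u].round())
```

```text
dark [178. 250.] ctr 411 330 size 62 64 ang 0.0 zmed 6.9
dark [390. 204.] ctr 558 -331 size 57 63 ang 82.6 zmed 6.7
dark [166. 200.] ctr 572 375 size 64 62 ang 5.8 zmed 6.7
dark [474. 184.] ctr 616 -610 size 131 81 ang 48.6 zmed 163.7
dark [497. 147.] ctr 730 -689 size 62 79 ang 32.9 zmed 7.4
dark [344. 148.] ctr 740 -198 size 56 84 ang 62.9 zmed 49.2
dark [128. 126.] ctr 817 511 size 34 51 ang 18.9 zmed 66.9
red [296. 220.] ctr 502 -37 size 27 47 ang 67.6 zmed 16.3
red [507. 179.] ctr 634 -705 size 29 24 ang 41.4 zmed 247.7
red [178. 132.] ctr 792 340 size 32 31 ang 62.7 zmed 234.6
case [301. 169.] ctr 656 -51 size 170 161 ang 79.1 zmed 70.9
cork [302. 163.] ctr 672 -55 size 92 92 ang 89.4 zmed 71.7
(378, 125) [ 804. -300.   42.]
(380, 152) [ 726. -312.    5.]
(345, 147) [ 742. -199.    7.]
(325, 120) [ 801. -125.   99.]
```

View pics/c1.png

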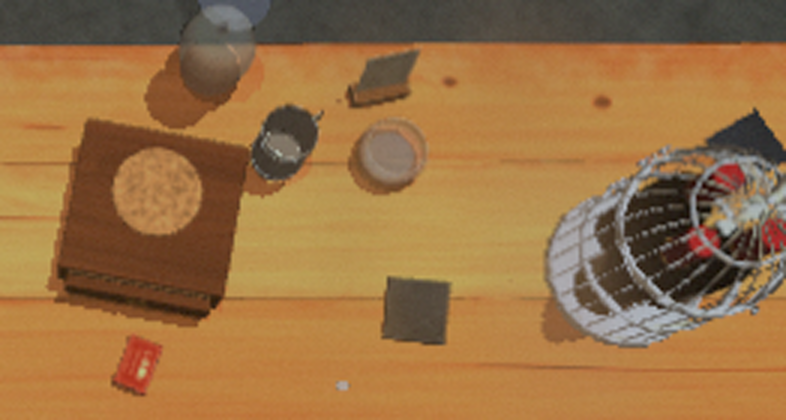

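Loose slates are at top-view (250,300), (268,376) and (583,305): dark grey, 67 mm squares, flat on the bar, left and right of the case. The upright slate-like sign at (567,188) is in a wooden stand and out of reach, so it's not one of them, and the one behind the cage stays. First I'll go above the matchbox.

```bash
cat >> h.py <<'E'
def go(x,y,z,psi,s=None):
    "row from the present pose to TCP xyz, tool down, tool-x heading psi deg"
    s=s or arm.state(); R0=R.from_quat(s['eef_rot'])
    p=np.radians(psi); c,sn=np.cos(p),np.sin(p)
    R1=R.from_matrix(np.c_[[c,sn,0],[sn,-c,0],[0,0,-1]])
    d=R0.inv().apply(np.array([x,y,z])-s['tcp_pos']); w=(R0.inv()*R1).as_rotvec()
    print('row',d.round(1).tolist(),w.round(3).tolist())
E
python3 - <<'E'
from h import *
print(arm.tcp_to_tips)
m=optics.camera_model('wrist'); s=arm.state()
c,d=ray(m,[[256,192],[0,192],[256,0]]); r=R.from_quat(s['eef_rot']).inv()
print(m['K'][0][0],r.apply(c-s['tcp_pos']).round(1), r.apply(d).round(2))
go(480,-30,400,-22.4)
E
```

```text
173.4
285.65081594501606 [75.9 -0.9 31.1] [[-0.29  0.    0.96]
 [-0.29 -0.9   0.96]
 [ 0.35  0.    1.16]]
row [458.4, -379.5, 4.7] [-0.001, 0.0, 0.636]
```

apply_moves --pt "46 -38 0 0 0 0.06" --pt "92 -76 0 0 0 0.13" --pt "138 -114 1 0 0 0.19" --pt "184 -152 2 0 0 0.25" --pt "230 -190 3 0 0 0.32" --pt "276 -228 3 0 0 0.38" --pt "322 -266 4 0 0 0.45" --pt "368 -304 4 0 0 0.51" --pt "414 -342 5 0 0 0.58" --pt "458 -380 5 0 0 0.636" --pt "458 -380 5 0 0 0.636" --pt "458 -380 5 0 0 0.636" --pt "458 -380 5 0 0 0.636" --fingers 1

```text
clock: 1.72
tcp_pos: [479.1, -30.7, 399.7]
eef_rot: [0.981, -0.195, -0.0, 0.0]
force: [0.5, -0.2, 0.0]
gripper_width: 1.001
grasp_force: 0.0
```

Run:
```python
from h import *
im,d,m=snap('wrist','w1.png',1.4); np.savez('w1.npz',im=im,d=d)
s=arm.state(); print(s['tcp_pos'],s['clock'],s['force'])
g=cv2.cvtColor(im,cv2.COLOR_RGB2HSV)
red=((g[...,1]>150)&((g[...,0]<8)|(g[...,0]>170))).astype(np.uint8)*255
c=max(cv2.findContours(red,0,cv2.CHAIN_APPROX_NONE)[0],key=cv2.contourArea)
W=onz(m,c.reshape(-1,2),15)[:,:2].astype(np.float32); print(cv2.minAreaRect(W), c.reshape(-1,2).mean(0))
P=deep(m,d); mk=cv2.drawContours(np.zeros_like(red),[c],-1,255,-1)>0
print(np.nanmedian(P[mk],axis=0))
```

```text
[479.09730355 -30.66681777 399.7678833 ] 1.775 [-0.39153726  0.85184386 -0.04496915]
((502.2798156738281, -35.16173553466797), (34.77657699584961, 53.43819808959961), 68.12974548339844) [250.43125 147.51875]
[501.91611407 -36.10498058  15.30489139]
```

View pics/w1.png

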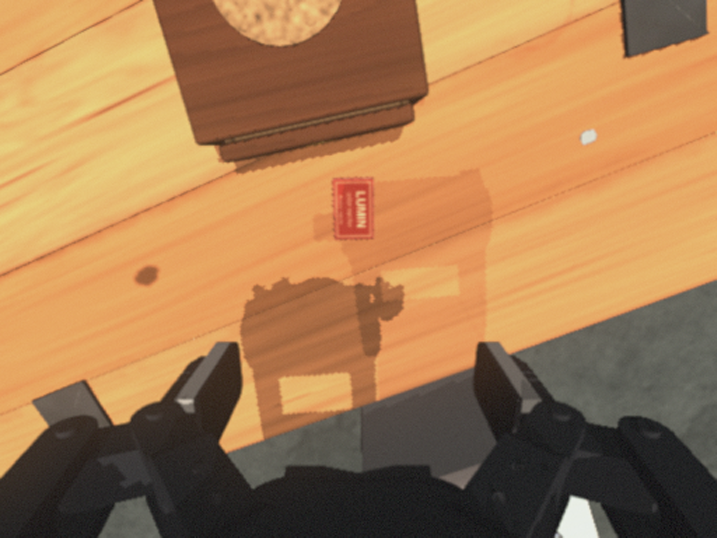

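The wrist view shows the matchbox at (353,208), in front of the drawer, with clear space around it. I'll descend and grip it.

```bash
python3 -c "
from h import *
go(502,-35.5,172,-22)"
```

```text
row [23.0, -4.3, 227.8] [0.0, -0.0, -0.009]
```

apply_moves --pt "23 -4 50 0 0 0" --pt "23 -4 110 0 0 0" --pt "23 -4 160 0 0 0" --pt "23 -4 200 0 0 0" --pt "23 -4 220 0 0 0" --pt "23 -4 227 0 0 0" --pt "23 -4 227 0 0 0" --pt "23 -4 227 0 0 0"

```text
clock: 2.78
tcp_pos: [502.5, -35.0, 173.7]
eef_rot: [0.981, -0.195, 0.001, 0.0]
force: [-1.2, 0.2, 0.2]
gripper_width: 1.001
grasp_force: 0.0
```

apply_moves --pt "0 0 0 0 0 0" --pt "0 0 0 0 0 0" --pt "0 0 0 0 0 0" --pt "0 0 0 0 0 0" --pt "0 0 0 0 0 0" --pt "0 0 0 0 0 0" --fingers 0 --newtons 30

```text
clock: 3.52
tcp_pos: [502.4, -34.8, 173.0]
eef_rot: [0.981, -0.194, 0.0, 0.0]
force: [-1.5, 1.3, 6.4]
gripper_width: 0.428
grasp_force: 30.6
```

Run:
```python
from h import *
s=arm.state(); print(s['tcp_pos'],s['gripper_width'],s['grasp_force'],s['force'])
im,d,m=snap('wrist','w2.png',1.4)
go(*(s['tcp_pos']+[0,0,130]),-22)
go(672,-54.5,s['tcp_pos'][2]+130,-11)
go(672,-54.5,s['tcp_pos'][2]+72,-11)
```

```text
[502.38625838 -34.75889264 173.03560238] 0.42821251399175575 30.634145736694336 [-1.48127208  1.34084402  6.35258656]
row [0.1, -0.0, -130.0] [-0.0, -0.001, -0.007]
row [164.4, -46.4, -129.9] [-0.0, -0.001, -0.199]
row [164.4, -46.4, -71.9] [-0.0, -0.001, -0.199]
```

View pics/w2.png

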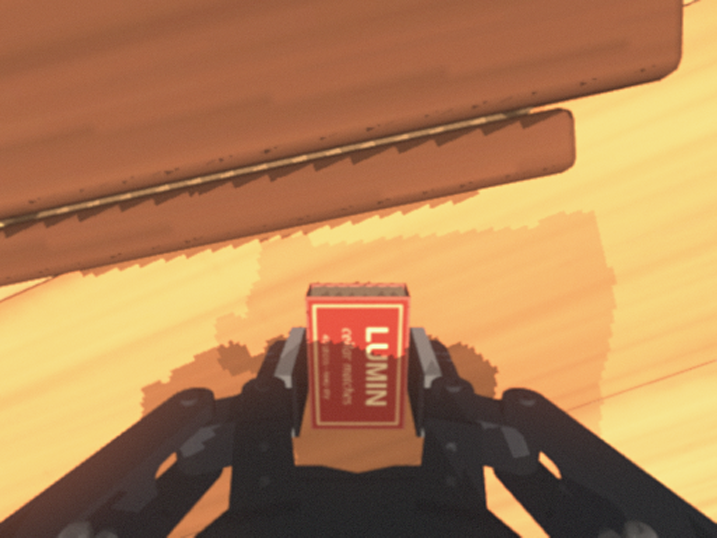

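Run:
```python
from h import *
print(arm.tcp_to_tips)
go(672,-54.5,303,79)
z=np.load('s1.npz'); P=deep(optics.camera_model('scene'),z['sd']); T=deep(optics.camera_model('top'),z['td'])
for u,v in [(243,128),(243,145),(243,155),(242,127)]: print('s',P[v,u].round())
for u,v in [(328,97),(322,115),(327,102)]: print('t',T[v,u].round())
```

```text
173.4
row [164.4, -46.4, -129.9] [0.0, -0.0, -1.77]
s [ 819. -114.  206.]
s [ 828. -120.  126.]
s [801. -96.  94.]
s [ 832. -119.  207.]
t [ 834. -122.  199.]
t [ 814. -115.  108.]
t [ 818. -118.  201.]
```

apply_moves --pt "0 0 -40 0 0 0" --pt "0 0 -90 0 0 0" --pt "0 0 -130 0 0 0" --pt "0 0 -130 0 0 0"

```text
clock: 4.08
tcp_pos: [502.6, -34.8, 305.1]
eef_rot: [0.981, -0.194, 0.003, 0.0]
force: [0.1, 0.2, -1.4]
gripper_width: 0.433
grasp_force: 30.5
```

apply_moves --pt "14 -4 0 0 0 -0.15" --pt "28 -8 0 0 0 -0.3" --pt "42 -12 0 0 0 -0.45" --pt "56 -16 0 0 0 -0.6" --pt "70 -20 0 0 0 -0.75" --pt "84 -24 0 0 0 -0.9" --pt "98 -28 0 0 0 -1.05" --pt "112 -32 0 0 0 -1.2" --pt "126 -36 0 0 0 -1.35" --pt "140 -40 0 0 0 -1.5" --pt "154 -44 0 0 0 -1.65" --pt "164 -46 0 0 0 -1.77" --pt "164 -46 0 0 0 -1.77" --pt "164 -46 0 0 0 -1.77" --pt "164 -46 0 0 0 -1.77"

```text
clock: 5.95
tcp_pos: [671.1, -54.7, 302.5]
eef_rot: [0.772, 0.636, -0.0, -0.0]
force: [-0.9, 0.7, -0.5]
gripper_width: 0.428
grasp_force: 30.5
```

Run:
```python
from h import *
s=arm.state(); print(s['tcp_pos'],s['gripper_width'])
im,d,m=snap('wrist')
g=cv2.cvtColor(im,cv2.COLOR_RGB2HSV)
red=((g[...,1]>150)&((g[...,0]<8)|(g[...,0]>170))).astype(np.uint8)*255
c=max(cv2.findContours(red,0,cv2.CHAIN_APPROX_NONE)[0],key=cv2.contourArea)
P=deep(m,d); mk=cv2.drawContours(np.zeros_like(red),[c],-1,255,-1)>0
zt=np.nanmedian(P[mk],axis=0); print('box top',zt)
W=onz(m,c.reshape(-1,2),zt[2])[:,:2].astype(np.float32); print(cv2.minAreaRect(W))
go(672,-54.5,247,79)
```

```text
[671.13390213 -54.68660674 302.48202609] 0.4281996896480331
box top [671.50923518 -51.49060371 144.71106016]
((671.342041015625, -53.2935676574707), (52.16590118408203, 35.71742630004883), 78.92636108398438)
row [0.4, 0.8, 55.7] [-0.0, -0.0, -0.001]
```

apply_moves --pt "1 1 25 0 0 0" --pt "1 1 45 0 0 0" --pt "1 1 54 0 0 0" --pt "1 1 57 0 0 0" --pt "1 1 58 0 0 0" --pt "1 1 58 0 0 0"

```text
clock: 6.75
tcp_pos: [672.7, -54.0, 245.3]
eef_rot: [0.772, 0.636, 0.0, 0.0]
force: [-0.2, 0.5, -0.4]
gripper_width: 0.426
grasp_force: 30.5
```

apply_moves --pt "0 0 0 0 0 0" --pt "0 0 0 0 0 0" --pt "0 0 0 0 0 0" --pt "0 0 0 0 0 0" --fingers 1

```text
clock: 7.25
tcp_pos: [672.6, -54.0, 244.7]
eef_rot: [0.772, 0.636, -0.0, 0.0]
force: [0.3, 0.2, -0.0]
gripper_width: 1.0
grasp_force: 0.0
```

apply_moves --pt "0 0 -30 0 0 0" --pt "0 0 -80 0 0 0" --pt "0 0 -130 0 0 0" --pt "0 0 -130 0 0 0" --pt "0 0 -130 0 0 0"

```text
clock: 7.88
tcp_pos: [672.5, -53.9, 373.7]
eef_rot: [0.772, 0.636, -0.0, -0.001]
force: [0.1, -0.7, -0.4]
gripper_width: 1.003
grasp_force: 0.0
```

```bash
cat >> h.py <<'E'
def box():
    im,d,m=snap('wrist'); g=cv2.cvtColor(im,cv2.COLOR_RGB2HSV)
    red=((g[...,1]>150)&((g[...,0]<8)|(g[...,0]>170))).astype(np.uint8)*255
    c=max(cv2.findContours(red,0,cv2.CHAIN_APPROX_NONE)[0],key=cv2.contourArea)
    P=deep(m,d); mk=cv2.drawContours(np.zeros_like(red),[c],-1,255,-1)>0
    z=np.nanmedian(P[mk][:,2]); W=onz(m,c.reshape(-1,2),z)[:,:2].astype(np.float32); print('box',z,cv2.minAreaRect(W))
    return im,d,m
E
python3 - <<'E'
from h import *
im,d,m=box(); P=deep(m,d); s=arm.state(); print(s['tcp_pos'],s['clock'])
g=cv2.cvtColor(im,cv2.COLOR_RGB2HSV)
# cork circle
k=((np.abs(P[...,2]-71)<6)&(g[...,2]>130)&(g[...,1]<150)).astype(np.uint8)*255
k=cv2.morphologyEx(k,cv2.MORPH_CLOSE,np.ones((5,5)))
c=max(cv2.findContours(k,0,cv2.CHAIN_APPROX_NONE)[0],key=cv2.contourArea)
W=onz(m,c.reshape(-1,2),71)[:,:2].astype(np.float32); print('cork',cv2.minEnclosingCircle(W))
# case top outline
k=(np.abs(P[...,2]-71)<5).astype(np.uint8)*255
c=max(cv2.findContours(k,0,cv2.CHAIN_APPROX_NONE)[0],key=cv2.contourArea)
W=onz(m,c.reshape(-1,2),70)[:,:2].astype(np.float32); print('case',cv2.minAreaRect(W))
E
```

```text
box 85.34300218290286 ((672.9032592773438, -53.03202819824219), (45.95583724975586, 27.88966941833496), 79.03038787841797)
[672.52157772 -53.96192445 373.08159926] 7.925
cork ((658.9432983398438, -60.29124450683594), 104.09547424316406)
case ((657.490966796875, -49.34973907470703), (167.44952392578125, 158.4644775390625), 79.04886627197266)
```

Matchbox is at (673,-53), about 1–2 mm from the mat's middle. Next is the drawer press.

```bash
python3 -c "
from h import *
go(528.8,-25.3,320,-11)"
```

```text
row [0.7, -146.4, 53.5] [-0.002, 0.002, 1.571]
```

apply_moves --pt "0 -14 0 0 0 0.15" --pt "0 -28 0 0 0 0.3" --pt "0 -42 0 0 0 0.45" --pt "0 -56 0 0 0 0.6" --pt "0 -70 0 0 0 0.75" --pt "0 -84 0 0 0 0.9" --pt "0 -98 10 0 0 1.05" --pt "1 -112 20 0 0 1.2" --pt "1 -126 30 0 0 1.35" --pt "1 -140 45 0 0 1.5" --pt "1 -146 53 0 0 1.57" --pt "1 -146 53 0 0 1.57" --pt "1 -146 53 0 0 1.57" --pt "1 -146 53 0 0 1.57" --fingers 0

```text
clock: 9.68
tcp_pos: [529.7, -25.2, 321.8]
eef_rot: [0.995, -0.095, 0.0, 0.0]
force: [0.4, 0.2, -0.6]
gripper_width: 0.003
grasp_force: 0.0
```

```bash
python3 -c "
from h import *
print(arm.state()['tcp_pos'],arm.state()['gripper_width'])
go(528.8,-25.3,207,-11)
snap('wrist','w3.png',1.4)
"
```

```text
[529.69604346 -25.1996134  321.79262322] 0.0030859263757847424
row [-0.9, 0.3, 114.8] [0.0, -0.0, 0.002]
```

View pics/w3.png

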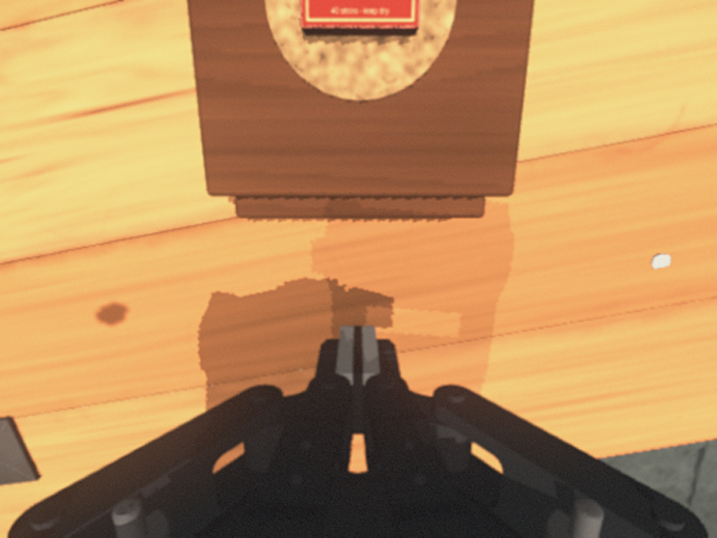

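The wrist view shows the box at (360,10) centred on the mat, with the fingers (357,350) lined up with the drawer front (360,207). Lowering, then pressing.

apply_moves --pt "0 0 45 0 0 0" --pt "0 0 90 0 0 0" --pt "0 0 112 0 0 0" --pt "0 0 115 0 0 0" --pt "0 0 115 0 0 0" --pt "0 0 115 0 0 0"

```text
clock: 10.48
tcp_pos: [529.8, -25.2, 207.8]
eef_rot: [0.995, -0.095, 0.001, 0.0]
force: [0.7, -1.4, -0.3]
gripper_width: 0.002
grasp_force: 0.0
```

apply_moves --pt "10 0 0 0 0 0" --pt "18 0 0 0 0 0" --pt "21 0 0 0 0 0" --pt "23 0 0 0 0 0" --pt "25 0 0 0 0 0" --pt "27 0 0 0 0 0" --pt "29 0 0 0 0 0" --pt "30 0 0 0 0 0" --pt "30 0 0 0 0 0" --pt "30 0 0 0 0 0"

```text
clock: 11.72
tcp_pos: [558.5, -30.7, 206.6]
eef_rot: [0.995, -0.095, -0.001, -0.0]
force: [-4.8, 0.5, 2.4]
gripper_width: 0.002
grasp_force: 2.6
```

apply_moves --pt "2 0 0 0 0 0" --pt "3 0 0 0 0 0" --pt "4 0 0 0 0 0" --pt "5 0 0 0 0 0" --pt "5 0 0 0 0 0"

```text
clock: 12.35
tcp_pos: [563.4, -31.7, 206.6]
eef_rot: [0.995, -0.095, -0.001, -0.0]
force: [-4.8, 1.1, 2.6]
gripper_width: 0.001
grasp_force: 2.5
```

apply_moves --pt "1 0 0 0 0 0" --pt "2 0 0 0 0 0" --pt "2 0 0 0 0 0"

```text
clock: 12.72
tcp_pos: [565.4, -32.1, 206.6]
eef_rot: [0.995, -0.095, -0.001, -0.0]
force: [-5.3, 0.0, 3.0]
gripper_width: -0.002
grasp_force: 2.5
```

apply_moves --pt "1 0 0 0 0 0" --pt "2 0 0 0 0 0" --pt "2 0 0 0 0 0"

```text
clock: 13.1
tcp_pos: [567.0, -32.3, 206.6]
eef_rot: [0.995, -0.095, -0.002, -0.0]
force: [-8.5, 0.6, 5.4]
gripper_width: -0.002
grasp_force: 4.4
```

apply_moves --pt "1 0 0 0 0 0" --pt "2 0 0 0 0 0" --pt "2 0 0 0 0 0"

```text
clock: 13.48
tcp_pos: [568.0, -32.5, 206.6]
eef_rot: [0.995, -0.095, -0.005, -0.0]
force: [-19.6, 2.0, 14.3]
gripper_width: -0.004
grasp_force: 10.0
```

The inner stop is reached. Backing off fast, then up.

apply_moves --pt "-40 0 0 0 0 0" --pt "-90 0 0 0 0 0" --pt "-140 0 -10 0 0 0" --pt "-175 0 -50 0 0 0" --pt "-175 0 -100 0 0 0" --pt "-175 0 -150 0 0 0" --pt "-165 0 -190 0 0 0" --pt "-140 0 -190 0 0 0" --pt "-120 0 -190 0 0 0" --pt "-120 0 -190 0 0 0" --pt "-120 0 -190 0 0 0" --pt "-120 0 -190 0 0 0" --pt "-120 0 -190 0 0 0" --pt "-120 0 -190 0 0 0" --pt "-120 0 -190 0 0 0" --pt "-120 0 -190 0 0 0" --pt "-120 0 -190 0 0 0" --pt "-120 0 -190 0 0 0" --fingers 1

```text
clock: 15.72
tcp_pos: [451.9, -10.1, 396.7]
eef_rot: [0.995, -0.095, -0.0, -0.0]
force: [0.5, 0.4, -0.8]
gripper_width: 0.998
grasp_force: 0.0
```

Run:
```python
from h import *
im,d,m=snap('wrist','w4.png',1.4); np.savez('w4.npz',im=im,d=d,**m); print(arm.state()['tcp_pos'],arm.state()['clock'])
```

```text
[451.91000566 -10.12645611 396.70465657] 15.775
```

View pics/w4.png

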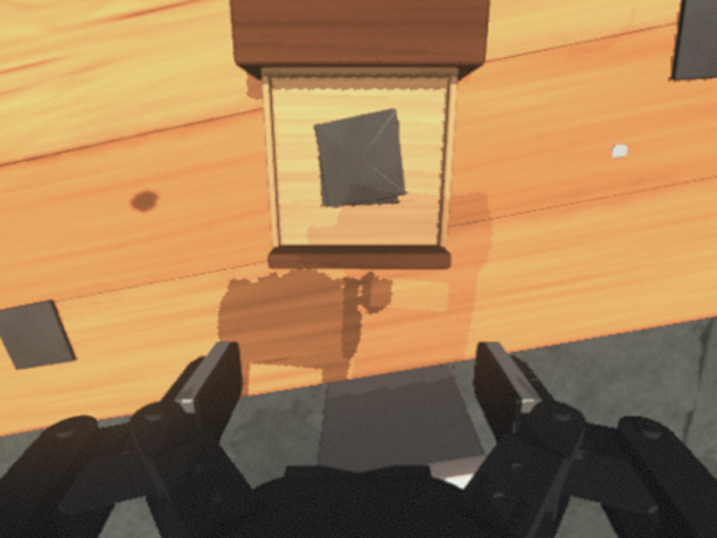

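The drawer is fully out, with the crooked pair at (361,157). Measuring the pile, then going on to the slate on the left.

Run:
```python
from h import *
z=np.load('w4.npz'); im,d=z['im'],z['d']; m={k:z[k] for k in('K','dist','rvec','tvec')}
g=cv2.cvtColor(im,cv2.COLOR_RGB2HSV); P=deep(m,d)
roi=np.zeros(d.shape,bool); roi[70:155,205:305]=1
k=((g[...,1]<90)&roi).astype(np.uint8)*255
c=max(cv2.findContours(k,0,cv2.CHAIN_APPROX_NONE)[0],key=cv2.contourArea)
W=onz(m,c.reshape(-1,2),33)[:,:2].astype(np.float32); print('pile outline',cv2.minAreaRect(W)); print(np.nanmedian(P[k>0],axis=0))
for z0 in(34,28): print(z0,onz(m,cv2.approxPolyDP(c,4,True).reshape(-1,2),z0)[:,:2].round().tolist())
ex=np.array([.982,-.19]);ey=np.array([.19,.982]);o=np.array([656.5,-50])
print('mid',o-148*ex,'pile in case',[(np.array(cv2.minAreaRect(W)[0])-o)@e for e in(ex,ey)])
fr=onz(m,[[360/1.4,266/1.4],[360/1.4,248/1.4]],54); print('front top edges',(fr[:,:2]-o)@ex)
go(411,280,350,0); go(411,280,350,90)
```

```text
pile outline ((516.2689208984375, -23.959800720214844), (67.0995101928711, 71.75454711914062), 83.59379577636719)
[516.65769297 -24.66529108  34.06290257]
34 [[548.0, -56.0], [549.0, 6.0], [487.0, 12.0], [478.0, -47.0], [483.0, -54.0]]
28 [[549.0, -57.0], [549.0, 6.0], [486.0, 13.0], [477.0, -47.0], [483.0, -54.0]]
mid [511.164 -21.88 ] pile in case [np.float64(-142.65455754089353), np.float64(-1.0724293365478514)]
front top edges [-225.58688534 -210.53100011]
row [-95.3, -277.1, 46.7] [-0.0, -0.0, -0.191]
row [-95.3, -277.1, 46.7] [0.0, -0.0, -1.762]
```

```bash
cat >> h.py <<'E'
def slate(near,z=6,r=60,f=None):
    im,d,m=snap('wrist',f,1.4); g=cv2.cvtColor(im,cv2.COLOR_RGB2HSV); P=deep(m,d)
    roi=np.hypot(P[...,0]-near[0],P[...,1]-near[1])<r
    k=((g[...,1]<90)&(g[...,2]<140)&roi&(np.abs(P[...,2]-z)<5)).astype(np.uint8)*255
    k=cv2.morphologyEx(k,cv2.MORPH_CLOSE,np.ones((3,3)))
    c=max(cv2.findContours(k,0,cv2.CHAIN_APPROX_NONE)[0],key=cv2.contourArea)
    W=onz(m,c.reshape(-1,2),z)[:,:2].astype(np.float32); q=cv2.minAreaRect(W)
    a=(q[2]+45)%90-45; print('slate',np.round(q[0],1),np.round(q[1],1),'ang',round(a,1),'px',c.reshape(-1,2).mean(0).round(),'z',np.nanmedian(P[k>0][:,2]).round(1)); return q[0],a
E
python3 -c "
from h import *
go(385,330,340,0)"
```

```text
row [-130.3, -321.2, 56.7] [-0.0, -0.0, -0.191]
```

apply_moves --pt "-18 -45 0 0 0 -0.03" --pt "-36 -90 10 0 0 -0.06" --pt "-54 -135 20 0 0 -0.09" --pt "-72 -180 30 0 0 -0.12" --pt "-90 -225 40 0 0 -0.15" --pt "-108 -270 50 0 0 -0.19" --pt "-126 -312 57 0 0 -0.19" --pt "-130 -321 57 0 0 -0.19" --pt "-130 -321 57 0 0 -0.19" --pt "-130 -321 57 0 0 -0.19"

```text
clock: 17.02
tcp_pos: [385.7, 328.9, 339.9]
eef_rot: [1.0, -0.001, 0.0, 0.0]
force: [-0.3, 0.6, -0.2]
gripper_width: 1.0
grasp_force: 0.0
```

Run:
```python
from h import *
s=arm.state(); print(s['tcp_pos'])
q,a=slate((411,330))
go(q[0],q[1],200,a); go(q[0],q[1],168,a)
```

```text
[385.68752832 328.85455507 339.94046779]
slate [411.6 331.7] [63.4 64.9] ang -1.0 px [253. 153.] z 6.0
row [25.9, -3.0, 140.0] [-0.0, -0.0, 0.015]
row [25.9, -3.0, 172.0] [-0.0, -0.0, 0.015]
```

apply_moves --pt "15 -2 50 0 0 0.01" --pt "26 -3 100 0 0 0.015" --pt "26 -3 140 0 0 0.015" --pt "26 -3 160 0 0 0.015" --pt "26 -3 168 0 0 0.015" --pt "26 -3 172 0 0 0.015" --pt "26 -3 172 0 0 0.015" --pt "26 -3 172 0 0 0.015"

```text
clock: 18.08
tcp_pos: [411.4, 332.8, 168.4]
eef_rot: [1.0, -0.008, 0.001, -0.0]
force: [0.2, 0.7, 0.5]
gripper_width: 0.999
grasp_force: 0.0
```

apply_moves --pt "0 0 0 0 0 0" --pt "0 0 0 0 0 0" --pt "0 0 0 0 0 0" --pt "0 0 0 0 0 0" --fingers 0 --newtons 40

```text
clock: 18.58
tcp_pos: [411.3, 332.8, 168.5]
eef_rot: [1.0, -0.008, 0.0, -0.0]
force: [-2.4, -1.8, 6.8]
gripper_width: 0.76
grasp_force: 43.0
```

apply_moves --pt "0 0 -20 0 0 0" --pt "0 0 -50 0 0 0" --pt "0 0 -100 0 0 0" --pt "0 0 -140 0 0 0" --pt "0 0 -140 0 0 0" --pt "0 0 -140 0 0 0"

```text
clock: 19.32
tcp_pos: [411.0, 332.6, 306.9]
eef_rot: [1.0, -0.008, -0.001, 0.0]
force: [-0.2, 0.2, -1.0]
gripper_width: 0.762
grasp_force: 45.2
```

Run:
```python
from h import *
s=arm.state(); print(s['tcp_pos'],s['gripper_width'],s['grasp_force'])
im,d,m=snap('wrist','w5.png',1.4); np.savez('w5.npz',im=im,d=d,**m)
go(515,-24,308,-11)
```

```text
[410.98152776 332.59193819 306.87610826] 0.7617750762781387 45.22204577922821
row [109.7, 354.8, -1.4] [0.001, 0.002, 0.176]
```

View pics/w5.png

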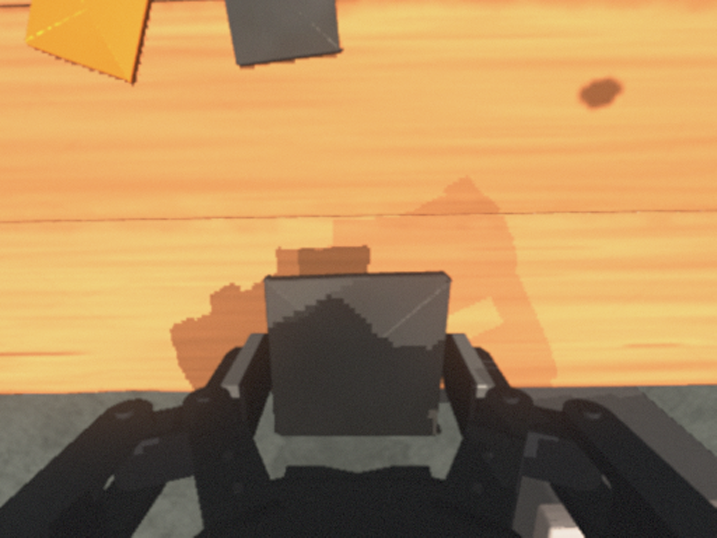

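The slate is held level and square between the pads, image (357,355). I'll measure its offset in the hand before carrying it over.

```bash
cat >> h.py <<'E'
def held():
    im,d,m=snap('wrist'); s=arm.state(); P=deep(m,d); T=R.from_quat(s['eef_rot']).inv().apply((P-s['tcp_pos']).reshape(-1,3)).reshape(P.shape)
    k=(np.abs(T[...,1])<26)&(T[...,2]>130)&(T[...,2]<180)&(np.abs(T[...,0])<60)
    q=T[k]; zt=np.median(q[:,2]); q=q[np.abs(q[:,2]-zt)<4]
    a=np.polyfit(q[:,0],q[:,2],1)[0]
    print('held tool x',np.percentile(q[:,0],[.5,99.5]).round(1),'top z',zt.round(1),'tilt',a.round(3),'w',s['gripper_width'])
E
python3 - <<'E'
from h import *
held()
E
```

```text
held tool x [-33.5  33. ] top z 162.6 tilt 0.005 w 0.7592992618052876
```

apply_moves --pt "14 45 0 0 0 0.02" --pt "28 90 0 0 0 0.04" --pt "42 135 0 0 0 0.07" --pt "56 180 0 0 0 0.09" --pt "70 225 0 0 0 0.11" --pt "84 270 0 0 0 0.13" --pt "98 315 0 0 0 0.15" --pt "108 348 0 0 0 0.175" --pt "110 355 0 0 0 0.175" --pt "110 355 0 0 0 0.175" --pt "110 355 0 0 0 0.175"

```text
clock: 20.8
tcp_pos: [515.3, -23.0, 307.4]
eef_rot: [0.996, -0.095, -0.0, -0.0]
force: [0.5, -0.5, -0.0]
gripper_width: 0.759
grasp_force: 45.2
```

Run:
```python
from h import *
held(); s=arm.state(); print(s['tcp_pos'])
go(515,-24,230,-11); go(515,-24,204,-11)
```

```text
held tool x [-33.7  32.8] top z 162.8 tilt 0.005 w 0.758745401060829
[515.28460048 -22.97558911 307.549571  ]
row [-0.0, 1.1, 77.5] [-0.0, 0.001, 0.002]
row [-0.0, 1.1, 103.5] [-0.0, 0.001, 0.002]
```

apply_moves --pt "0 1 40 0 0 0" --pt "0 1 75 0 0 0" --pt "0 1 95 0 0 0" --pt "0 1 102 0 0 0" --pt "0 1 104 0 0 0" --pt "0 1 104 0 0 0" --pt "0 1 104 0 0 0"

```text
clock: 21.72
tcp_pos: [515.5, -25.0, 204.4]
eef_rot: [0.995, -0.095, 0.001, 0.0]
force: [1.1, -0.1, -0.0]
gripper_width: 0.759
grasp_force: 45.2
```

apply_moves --pt "0 0 0 0 0 0" --pt "0 0 0 0 0 0" --pt "0 0 0 0 0 0" --pt "0 0 -10 0 0 0" --pt "0 0 -50 0 0 0" --pt "0 0 -100 0 0 0" --pt "0 0 -140 0 0 0" --pt "0 0 -140 0 0 0" --fingers 1

```text
clock: 22.72
tcp_pos: [515.5, -25.0, 347.1]
eef_rot: [0.995, -0.095, 0.003, 0.001]
force: [0.4, 1.2, -1.6]
gripper_width: 1.001
grasp_force: 0.0
```

Run:
```python
from h import *
s=arm.state(); print(s['tcp_pos'])
slate((515,-24),40,65,'w6.png')
go(535,373,340,0)
```

```text
[515.46408924 -24.99025302 347.1207421 ]
slate [517.6 -23.7] [65.7 70.7] ang -9.1 px [255. 183.] z 40.4
row [-56.2, -394.5, 4.7] [0.0, -0.003, -0.191]
```

Run:
```python
from h import *
m=optics.camera_model('top'); print(onz(m,[[193,157]],20), onz(m,[[178,132]],235))
```

```text
[[707.63596738 289.41789435  20.        ]] [[720.27802748 296.98861393 235.        ]]
```

apply_moves --pt "-6 -48 0 0 0 -0.03" --pt "-12 -96 0 0 0 -0.06" --pt "-18 -144 0 0 0 -0.09" --pt "-24 -192 0 0 0 -0.12" --pt "-30 -240 0 0 0 -0.15" --pt "-36 -288 3 0 0 -0.19" --pt "-42 -336 5 0 0 -0.19" --pt "-48 -384 5 0 0 -0.19" --pt "-51 -394 5 0 0 -0.19" --pt "-51 -394 5 0 0 -0.19" --pt "-51 -394 5 0 0 -0.19"

```text
clock: 24.15
tcp_pos: [540.4, 370.3, 338.4]
eef_rot: [1.0, -0.001, -0.0, 0.0]
force: [0.7, 0.4, -0.5]
gripper_width: 1.001
grasp_force: 0.0
```

Run:
```python
from h import *
s=arm.state(); print(s['tcp_pos'])
q,a=slate((572,375))
go(q[0],q[1],200,a); go(q[0],q[1],168.5,a)
```

```text
[540.40215953 370.31431684 338.4392898 ]
slate [572.7 376.6] [65.3 63.7] ang 6.2 px [250. 146.] z 6.0
row [32.3, -6.4, 138.6] [0.0, 0.0, -0.111]
row [32.3, -6.5, 170.1] [0.0, 0.0, -0.111]
```

apply_moves --pt "20 -4 50 0 0 -0.06" --pt "32 -6 100 0 0 -0.11" --pt "32 -6 140 0 0 -0.11" --pt "32 -6 160 0 0 -0.11" --pt "32 -6 168 0 0 -0.11" --pt "32 -6 170 0 0 -0.11" --pt "32 -6 170 0 0 -0.11" --pt "32 -6 170 0 0 -0.11"

```text
clock: 25.2
tcp_pos: [572.3, 377.6, 169.8]
eef_rot: [0.999, 0.054, 0.001, -0.0]
force: [0.8, -0.1, 0.7]
gripper_width: 0.999
grasp_force: 0.0
```

apply_moves --pt "0 0 0 0 0 0" --pt "0 0 0 0 0 0" --pt "0 0 0 0 0 0" --pt "0 0 0 0 0 0" --fingers 0 --newtons 40

```text
clock: 25.7
tcp_pos: [572.3, 377.6, 169.7]
eef_rot: [0.999, 0.054, 0.001, -0.0]
force: [-0.9, -0.7, 4.9]
gripper_width: 0.758
grasp_force: 44.3
```

apply_moves --pt "0 0 -20 0 0 0" --pt "0 0 -50 0 0 0" --pt "0 0 -100 0 0 0" --pt "0 0 -150 0 0 0" --pt "0 0 -150 0 0 0" --pt "0 0 -150 0 0 0"

```text
clock: 26.45
tcp_pos: [571.9, 377.4, 318.6]
eef_rot: [0.999, 0.054, -0.0, 0.0]
force: [-0.5, 0.0, -0.8]
gripper_width: 0.757
grasp_force: 44.5
```

Run:
```python
from h import *
held(); s=arm.state(); print(s['tcp_pos'],s['force'])
go(516.5,-23.5,318,-11)
```

```text
held tool x [-32.7  33.6] top z 163.0 tilt 0.004 w 0.7631041944911041
[571.9128791  377.35662794 317.72082618] [-0.13822009  0.02017879 -0.42296867]
row [-98.6, 392.5, 0.2] [0.001, 0.002, 0.301]
```

apply_moves --pt "-12 48 0 0 0 0.03" --pt "-24 96 0 0 0 0.07" --pt "-36 144 0 0 0 0.1" --pt "-48 192 0 0 0 0.14" --pt "-60 240 0 0 0 0.18" --pt "-72 288 0 0 0 0.22" --pt "-84 336 0 0 0 0.26" --pt "-96 384 0 0 0 0.3" --pt "-99 393 0 0 0 0.3" --pt "-99 393 0 0 0 0.3" --pt "-99 393 0 0 0 0.3"

```text
clock: 27.88
tcp_pos: [516.5, -22.9, 318.4]
eef_rot: [0.996, -0.095, -0.0, -0.0]
force: [-0.7, 0.2, -1.1]
gripper_width: 0.76
grasp_force: 44.6
```

Run:
```python
from h import *
held(); s=arm.state(); print(s['tcp_pos'])
go(516.5,-23.5,210,-11)
```

```text
held tool x [-33.2  33.1] top z 163.9 tilt 0.005 w 0.7572529909180334
[516.47138592 -22.90386504 318.46599553]
row [0.2, 0.6, 108.5] [-0.0, 0.001, 0.002]
```

apply_moves --pt "0 1 40 0 0 0" --pt "0 1 80 0 0 0" --pt "0 1 100 0 0 0" --pt "0 1 107 0 0 0" --pt "0 1 109 0 0 0" --pt "0 1 109 0 0 0" --pt "0 1 109 0 0 0"

```text
clock: 28.8
tcp_pos: [516.4, -24.9, 210.3]
eef_rot: [0.995, -0.095, 0.001, 0.0]
force: [-0.0, 0.7, 1.1]
gripper_width: 0.756
grasp_force: 44.8
```

apply_moves --pt "0 0 0 0 0 0" --pt "0 0 0 0 0 0" --pt "0 0 0 0 0 0" --pt "0 0 -10 0 0 0" --pt "0 0 -50 0 0 0" --pt "0 0 -100 0 0 0" --pt "0 0 -135 0 0 0" --pt "0 0 -135 0 0 0" --fingers 1

```text
clock: 29.8
tcp_pos: [516.3, -24.9, 347.8]
eef_rot: [0.995, -0.095, 0.003, 0.001]
force: [-0.9, -0.9, 0.6]
gripper_width: 0.998
grasp_force: 0.0
```

Run:
```python
from h import *
s=arm.state(); print(s['tcp_pos'])
slate((515,-24),46,65,'w7.png')
go(530,-331,345,-7)
```

```text
[516.33097849 -24.94737513 347.83383567]
slate [516.9 -24. ] [64.2 66.4] ang -10.4 px [255. 185.] z 46.6
row [71.8, 297.9, 1.1] [0.0, -0.002, -0.069]
```

View pics/w7.png

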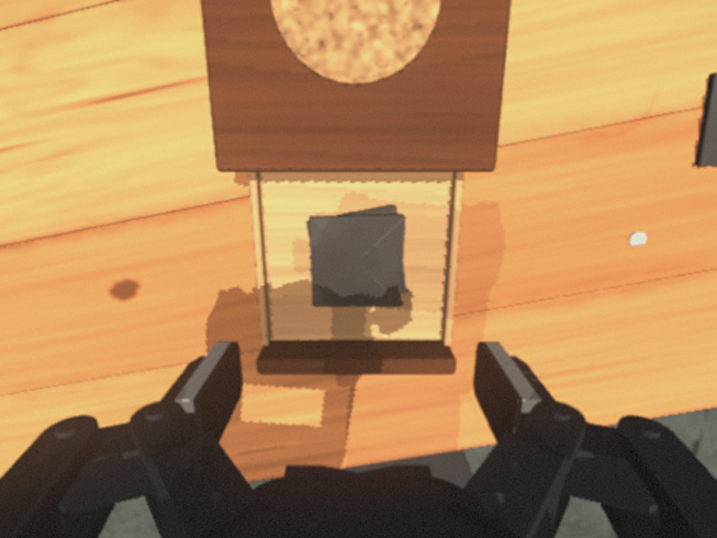

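The pile is neat at (357,258), but the matchbox's edge no longer shows on the mat at (355,15). It may have been knocked, so I'll check with the top camera.

```bash
cat >> h.py <<'E'
def topbox(f=None):
    im,d,m=snap('top',f,1.5); g=cv2.cvtColor(im,cv2.COLOR_RGB2HSV); P=deep(m,d)
    red=((g[...,1]>170)&((g[...,0]<6)|(g[...,0]>172))).astype(np.uint8)*255
    for c in cv2.findContours(red,0,cv2.CHAIN_APPROX_NONE)[0]:
        u=c.reshape(-1,2).mean(0)
        if cv2.contourArea(c)>15 and 120<u[1]<285 and 200<u[0]<450:
            mk=cv2.drawContours(np.zeros_like(red),[c],-1,255,-1)>0; z=np.nanmedian(P[mk][:,2])
            print('red',u.round(),z,cv2.minAreaRect(onz(m,c.reshape(-1,2),z)[:,:2].astype(np.float32)))
E
python3 -c "
from h import *
topbox('top2.png')"
```

```text
red [297. 153.] 85.71039901302413 ((700.82373046875, -40.277923583984375), (48.7630615234375, 27.82018280029297), 77.98175048828125)
```

View pics/top2.png

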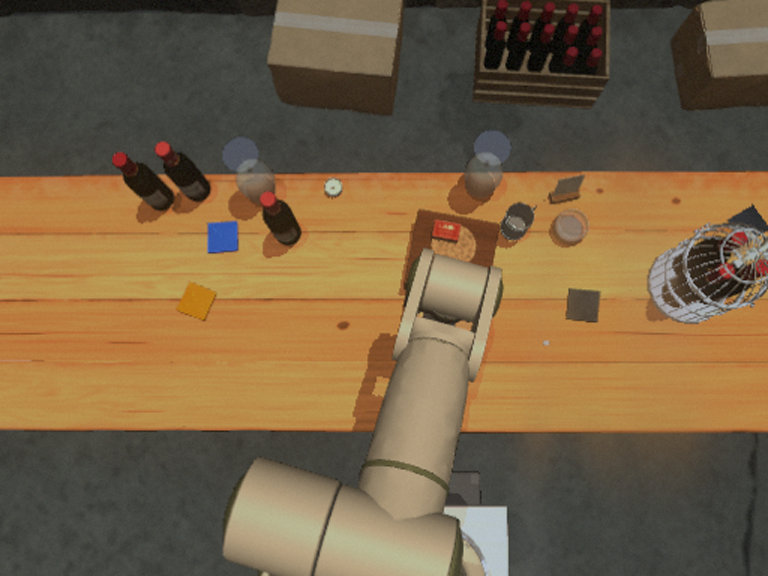

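The matchbox was knocked to (701,-40) on the case top. I'll put it back first, with the tool turned so that the camera stays clear of the tall glass.

```bash
python3 -c "
from h import *
go(700,-40,348,78)"
```

```text
row [183.5, -20.1, -3.4] [-0.0, 0.0, -1.553]
```

apply_moves --pt "0 0 0 0 0 -0.17" --pt "5 0 0 0 0 -0.34" --pt "15 -2 0 0 0 -0.51" --pt "35 -4 0 0 0 -0.68" --pt "60 -7 0 0 0 -0.85" --pt "90 -10 0 0 0 -1.02" --pt "120 -13 0 0 0 -1.19" --pt "150 -16 0 0 0 -1.36" --pt "175 -20 0 0 0 -1.53" --pt "184 -20 -2 0 0 -1.553" --pt "184 -20 -2 0 0 -1.553" --pt "184 -20 -2 0 0 -1.553" --pt "184 -20 -2 0 0 -1.553" --fingers 0.8

```text
clock: 31.52
tcp_pos: [700.3, -40.2, 346.6]
eef_rot: [0.777, 0.629, -0.0, -0.0]
force: [0.0, -0.2, -0.2]
gripper_width: 0.8
grasp_force: 0.0
```

```bash
python3 -c "
from h import *
s=arm.state(); print(s['tcp_pos'])
im,d,m=box()
P=deep(m,d); g=cv2.cvtColor(im,cv2.COLOR_RGB2HSV)
go(701,-41,245,79)"
```

```text
[700.33947929 -40.21322522 346.64761335]
box 85.32610339959488 ((701.218994140625, -38.22463607788086), (52.62654113769531, 35.54755401611328), 79.30233764648438)
row [-0.6, 0.8, 101.8] [-0.0, 0.0, -0.017]
```

apply_moves --pt "2 0.5 40 0 0 -0.02" --pt "2 0.5 75 0 0 -0.02" --pt "2 0.5 95 0 0 -0.02" --pt "2 0.5 101 0 0 -0.02" --pt "2 0.5 102 0 0 -0.02" --pt "2 0.5 102 0 0 -0.02"

```text
clock: 32.33
tcp_pos: [701.8, -38.5, 246.1]
eef_rot: [0.771, 0.637, 0.001, 0.001]
force: [-0.4, -1.0, -0.2]
gripper_width: 0.797
grasp_force: 0.0
```

apply_moves --pt "0 0 0 0 0 0" --pt "0 0 0 0 0 0" --pt "0 0 0 0 0 0" --pt "0 0 0 0 0 0" --pt "0 0 0 0 0 0" --fingers 0 --newtons 30

```text
clock: 32.95
tcp_pos: [701.7, -38.4, 245.4]
eef_rot: [0.771, 0.637, 0.0, 0.0]
force: [-0.8, -0.4, 5.6]
gripper_width: 0.429
grasp_force: 31.8
```

apply_moves --pt "0 0 -5 0 0 0" --pt "0 0 -12 0 0 0" --pt "0 0 -12 0 0 0"

```text
clock: 33.33
tcp_pos: [701.6, -38.4, 257.4]
eef_rot: [0.771, 0.637, 0.0, 0.0]
force: [-0.1, 0.4, -0.6]
gripper_width: 0.424
grasp_force: 31.2
```

```bash
python3 -c "
from h import *
s=arm.state(); print(s['tcp_pos'],s['gripper_width'])
x,y,z=s['tcp_pos']
go(671.8,-53.5,z,79); go(671.8,-53.5,245,79)"
```

```text
[701.63289529 -38.40801853 257.37549623] 0.42411340159812183
row [-20.4, -26.5, -0.0] [0.001, 0.0, 0.003]
row [-20.4, -26.5, 12.3] [0.001, 0.0, 0.003]
```

apply_moves --pt "-10 -13 0 0 0 0" --pt "-20 -26 0 0 0 0" --pt "-20 -26.5 0 0 0 0" --pt "-20 -26.5 8 0 0 0" --pt "-20 -26.5 12 0 0 0" --pt "-20 -26.5 12 0 0 0" --pt "-20 -26.5 12 0 0 0"

```text
clock: 34.2
tcp_pos: [672.0, -52.7, 245.4]
eef_rot: [0.771, 0.637, -0.0, 0.0]
force: [-4.1, -0.5, 9.1]
gripper_width: 0.431
grasp_force: 32.2
```

apply_moves --pt "0 0 0 0 0 0" --pt "0 0 0 0 0 0" --pt "0 0 0 0 0 0" --pt "0 0 -20 0 0 0" --pt "0 0 -70 0 0 0" --pt "0 0 -110 0 0 0" --pt "0 0 -110 0 0 0" --pt "0 0 -110 0 0 0" --fingers 0.9

```text
clock: 35.2
tcp_pos: [671.7, -53.1, 353.6]
eef_rot: [0.771, 0.637, -0.0, -0.001]
force: [0.9, -0.9, -0.5]
gripper_width: 0.899
grasp_force: 0.0
```

```bash
python3 -c "
from h import *
s=arm.state(); print(s['tcp_pos'])
box()
go(528,-331,345,-7)"
```

```text
[671.68226062 -53.05972423 353.60347713]
box 85.30043427614967 ((671.6341552734375, -52.29390335083008), (51.289852142333984, 34.83479309082031), 79.0515365600586)
row [-300.0, -88.9, 8.3] [-0.002, 0.002, 1.504]
```

apply_moves --pt "-30 -9 0 0 0 0.15" --pt "-60 -18 0 0 0 0.3" --pt "-90 -27 0 0 0 0.45" --pt "-120 -36 0 0 0 0.6" --pt "-150 -45 0 0 0 0.75" --pt "-180 -54 0 0 0 0.9" --pt "-210 -63 0 0 0 1.05" --pt "-240 -72 2 0 0 1.2" --pt "-270 -81 5 0 0 1.35" --pt "-300 -89 8 0 0 1.504" --pt "-300 -89 8 0 0 1.504" --pt "-300 -89 8 0 0 1.504" --pt "-300 -89 8 0 0 1.504" --fingers 1

```text
clock: 36.88
tcp_pos: [528.5, -330.1, 346.5]
eef_rot: [0.998, -0.06, -0.0, -0.0]
force: [-0.1, 0.6, 0.1]
gripper_width: 1.0
grasp_force: 0.0
```

Run:
```python
from h import *
s=arm.state(); print(s['tcp_pos'])
q,a=slate((558,-331))
go(q[0],q[1],168.5,a)
```

```text
[ 528.46796    -330.13843616  346.48491615]
slate [ 559.9 -328.8] [63.4 64.7] ang -6.9 px [251. 147.] z 6.0
row [31.0, -5.1, 178.1] [-0.0, 0.0, -0.0]
```

apply_moves --pt "20 -3 50 0 0 0" --pt "31 -5 100 0 0 0" --pt "31 -5 145 0 0 0" --pt "31 -5 168 0 0 0" --pt "31 -5 176 0 0 0" --pt "31 -5 178 0 0 0" --pt "31 -5 178 0 0 0" --pt "31 -5 178 0 0 0"

```text
clock: 37.92
tcp_pos: [559.5, -330.0, 169.7]
eef_rot: [0.998, -0.061, 0.001, 0.0]
force: [0.0, -0.3, -0.1]
gripper_width: 0.999
grasp_force: 0.0
```

apply_moves --pt "0 0 0 0 0 0" --pt "0 0 0 0 0 0" --pt "0 0 0 0 0 0" --pt "0 0 0 0 0 0" --fingers 0 --newtons 40

```text
clock: 38.42
tcp_pos: [559.5, -330.0, 169.7]
eef_rot: [0.998, -0.061, 0.0, 0.0]
force: [-0.8, 1.3, 4.6]
gripper_width: 0.762
grasp_force: 43.8
```

apply_moves --pt "0 0 -20 0 0 0" --pt "0 0 -50 0 0 0" --pt "0 0 -100 0 0 0" --pt "0 0 -150 0 0 0" --pt "0 0 -150 0 0 0" --pt "0 0 -150 0 0 0"

```text
clock: 39.17
tcp_pos: [559.2, -329.7, 318.7]
eef_rot: [0.998, -0.061, -0.0, -0.0]
force: [-0.7, -0.1, -1.3]
gripper_width: 0.757
grasp_force: 44.6
```

Run:
```python
from h import *
held(); s=arm.state(); print(s['tcp_pos'],s['force'])
go(516.5,-24,318,-11)
```

```text
held tool x [-32.9  33.6] top z 162.9 tilt 0.003 w 0.7637021630522398
[ 559.14453816 -329.69935681  317.82441525] [-0.05784751 -0.20345695 -1.03299863]
row [-79.6, -298.2, 0.3] [-0.001, 0.002, 0.07]
```

apply_moves --pt "-13 -48 0 0 0 0.01" --pt "-26 -96 0 0 0 0.02" --pt "-39 -144 0 0 0 0.04" --pt "-52 -192 0 0 0 0.05" --pt "-65 -240 0 0 0 0.06" --pt "-77 -288 0 0 0 0.07" --pt "-80 -298 0 0 0 0.07" --pt "-80 -298 0 0 0 0.07" --pt "-80 -298 0 0 0 0.07"

```text
clock: 40.35
tcp_pos: [516.5, -25.4, 318.4]
eef_rot: [0.995, -0.097, -0.0, 0.0]
force: [0.6, -0.8, -2.1]
gripper_width: 0.759
grasp_force: 44.7
```

Run:
```python
from h import *
held(); s=arm.state(); print(s['tcp_pos'])
go(516.5,-24,216,-11)
```

```text
held tool x [-33.1  33.3] top z 163.8 tilt 0.005 w 0.7576195604393912
[516.48317217 -25.43976499 318.43902851]
row [-0.2, -1.4, 102.4] [0.0, 0.0, -0.002]
```

apply_moves --pt "0 -1.4 40 0 0 0" --pt "0 -1.4 75 0 0 0" --pt "0 -1.4 95 0 0 0" --pt "0 -1.4 101 0 0 0" --pt "0 -1.4 103 0 0 0" --pt "0 -1.4 103 0 0 0" --pt "0 -1.4 103 0 0 0"

```text
clock: 41.28
tcp_pos: [516.8, -23.2, 216.5]
eef_rot: [0.995, -0.096, 0.001, 0.0]
force: [-0.7, -0.1, 2.3]
gripper_width: 0.761
grasp_force: 45.0
```

apply_moves --pt "0 0 0 0 0 0" --pt "0 0 0 0 0 0" --pt "0 0 0 0 0 0" --pt "0 0 -10 0 0 0" --pt "0 0 -50 0 0 0" --pt "0 0 -100 0 0 0" --pt "0 0 -130 0 0 0" --pt "0 0 -130 0 0 0" --fingers 1

```text
clock: 42.28
tcp_pos: [516.6, -22.9, 348.3]
eef_rot: [0.995, -0.096, 0.003, 0.0]
force: [-0.4, 0.3, -0.2]
gripper_width: 0.997
grasp_force: 0.0
```

Run:
```python
from h import *
s=arm.state(); print(s['tcp_pos'])
q,a=slate((515,-24),52,65,'w8.png')
go(516.3,-24.2,220,-11); go(516.3,-24.2,193,-11)
```

```text
[516.64780755 -22.89580429 348.31986358]
slate [517.8 -22.7] [65.5 66.1] ang -11.0 px [255. 186.] z 52.7
row [-0.1, 1.3, 126.5] [0.0, -0.002, -0.0]
row [-0.1, 1.3, 153.5] [0.0, -0.002, -0.0]
```

View pics/w8.png

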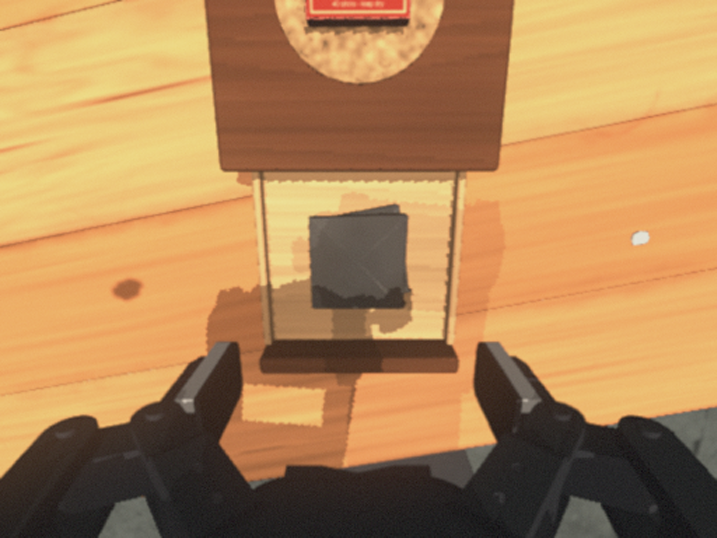

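The view shows five slates stacked at (357,260), the lower ones still crooked, and the matchbox on the mat. Squeezing across the drawer's width first.

apply_moves --pt "0 1 50 0 0 0" --pt "0 1 100 0 0 0" --pt "0 1 135 0 0 0" --pt "0 1 148 0 0 0" --pt "0 1 153 0 0 0" --pt "0 1 154 0 0 0" --pt "0 1 154 0 0 0"

```text
clock: 43.2
tcp_pos: [516.6, -24.0, 192.6]
eef_rot: [0.995, -0.096, 0.001, 0.0]
force: [-0.1, -0.5, -0.3]
gripper_width: 1.001
grasp_force: 0.0
```

apply_moves --pt "0 0 0 0 0 0" --pt "0 0 0 0 0 0" --pt "0 0 0 0 0 0" --pt "0 0 0 0 0 0" --pt "0 0 0 0 0 0" --fingers 0 --newtons 25

```text
clock: 43.82
tcp_pos: [516.6, -24.1, 193.0]
eef_rot: [0.995, -0.096, 0.001, 0.0]
force: [-3.0, -0.4, 9.8]
gripper_width: 0.799
grasp_force: 24.8
```

apply_moves --pt "0 0 0 0 0 0" --pt "0 0 0 0 0 0" --pt "0 0 0 0 0 0" --pt "0 0 -20 0 0 0" --pt "0 0 -50 0 0 0" --pt "0 0 -60 0 0 0" --pt "0 0 -60 0 0 0" --fingers 1

```text
clock: 44.7
tcp_pos: [516.3, -23.9, 251.6]
eef_rot: [0.995, -0.096, 0.0, 0.0]
force: [1.0, 0.4, -0.8]
gripper_width: 1.004
grasp_force: 0.0
```

Run:
```python
from h import *
s=arm.state(); print(s['tcp_pos'])
go(516.5,-23.2,254,79); go(516.5,-23.2,193,79)
```

```text
[516.33492913 -23.93149698 251.63893582]
row [0.0, -0.7, -2.4] [0.0, -0.0, -1.571]
row [-0.0, -0.8, 58.6] [0.0, -0.0, -1.571]
```

apply_moves --pt "-2 -0.7 -2 0 0 -0.16" --pt "-2 -0.7 -2 0 0 -0.32" --pt "-2 -0.7 -2 0 0 -0.48" --pt "-2 -0.7 -2 0 0 -0.64" --pt "-2 -0.7 -2 0 0 -0.8" --pt "-2 -0.7 -2 0 0 -0.96" --pt "-2 -0.7 -2 0 0 -1.12" --pt "-2 -0.7 -2 0 0 -1.28" --pt "-2 -0.7 -2 0 0 -1.44" --pt "-2 -0.7 -2 0 0 -1.571" --pt "-2 -0.7 -2 0 0 -1.571" --pt "-2 -0.7 15 0 0 -1.571" --pt "-2 -0.7 40 0 0 -1.571" --pt "-2 -0.7 54 0 0 -1.571" --pt "-2 -0.7 58 0 0 -1.571" --pt "-2 -0.7 58 0 0 -1.571" --fingers 0.93

```text
clock: 46.7
tcp_pos: [514.7, -22.9, 193.9]
eef_rot: [0.772, 0.636, 0.0, 0.0]
force: [0.3, 0.3, -0.6]
gripper_width: 0.929
grasp_force: 0.0
```

apply_moves --pt "0 0 0 0 0 0" --pt "0 0 0 0 0 0" --pt "0 0 0 0 0 0" --pt "0 0 0 0 0 0" --pt "0 0 0 0 0 0" --fingers 0 --newtons 25

```text
clock: 47.32
tcp_pos: [515.0, -22.9, 195.1]
eef_rot: [0.772, 0.636, 0.001, 0.001]
force: [0.3, -0.0, 6.2]
gripper_width: 0.797
grasp_force: 25.6
```

apply_moves --pt "0 0 0 0 0 0" --pt "0 0 0 0 0 0" --pt "0 0 0 0 0 0" --fingers 0.93

```text
clock: 47.7
tcp_pos: [514.5, -22.8, 193.7]
eef_rot: [0.772, 0.636, -0.0, -0.0]
force: [0.2, -0.2, 0.6]
gripper_width: 0.93
grasp_force: 0.0
```

apply_moves --pt "0 0 0 0 0 0" --pt "0 0 0 0 0 0" --pt "0 0 0 0 0 0" --pt "0 0 0 0 0 0" --pt "0 0 0 0 0 0" --fingers 0 --newtons 30

```text
clock: 48.32
tcp_pos: [514.7, -22.8, 194.4]
eef_rot: [0.772, 0.636, 0.0, 0.0]
force: [-1.8, 0.8, 8.1]
gripper_width: 0.796
grasp_force: 32.1
```

apply_moves --pt "0 0 0 0 0 0" --pt "0 0 0 0 0 0" --pt "0 0 0 0 0 0" --pt "0 0 -20 0 0 0" --pt "0 0 -50 0 0 0" --pt "0 0 -60 0 0 0" --pt "0 0 -60 0 0 0.16" --pt "0 0 -60 0 0 0.32" --pt "0 0 -60 0 0 0.48" --pt "0 0 -60 0 0 0.64" --pt "0 0 -60 0 0 0.8" --pt "0 0 -60 0 0 0.96" --pt "0 0 -60 0 0 1.12" --pt "0 0 -60 0 0 1.28" --pt "0 0 -60 0 0 1.44" --pt "0 0 -60 0 0 1.571" --pt "0 0 -60 0 0 1.571" --pt "0 0 -40 0 0 1.571" --pt "0 0 -15 0 0 1.571" --pt "0 0 0 0 0 1.571" --fingers 0.93

```text
clock: 50.82
tcp_pos: [514.3, -22.8, 192.4]
eef_rot: [0.995, -0.095, -0.001, -0.0]
force: [0.3, 0.2, 0.3]
gripper_width: 0.931
grasp_force: 0.0
```

apply_moves --pt "0 0 0 0 0 0" --pt "0 0 0 0 0 0" --pt "0 0 0 0 0 0" --pt "0 0 0 0 0 0" --pt "0 0 0 0 0 0" --pt "0 0 0 0 0 0" --fingers 0 --newtons 30

```text
clock: 51.58
tcp_pos: [514.5, -22.9, 193.8]
eef_rot: [0.995, -0.096, 0.0, 0.0]
force: [1.1, -0.8, -2.1]
gripper_width: 0.782
grasp_force: 33.3
```

apply_moves --pt "0 0 0 0 0 0" --pt "0 0 0 0 0 0" --pt "0 0 0 0 0 0" --pt "0 0 -20 0 0 0" --pt "0 0 -60 0 0 0" --pt "0 0 -100 0 0 0" --pt "-20 0 -120 0 0 0" --pt "-20 0 -120 0 0 0" --pt "-20 0 -120 0 0 0" --fingers 0.93

```text
clock: 52.7
tcp_pos: [495.1, -19.1, 313.0]
eef_rot: [0.995, -0.096, -0.0, -0.0]
force: [0.5, 0.0, -0.4]
gripper_width: 0.926
grasp_force: 0.0
```

Run:
```python
from h import *
s=arm.state(); print(s['tcp_pos'])
im,d,m=snap('wrist'); P=deep(m,d)
q,a=slate((515,-24),52,65)
o=im[90:230,170:340,::-1]; cv2.imwrite('pics/w9.png',cv2.resize(o,None,fx=4,fy=4,interpolation=cv2.INTER_CUBIC))
```

```text
[495.12053746 -19.12383929 312.96284369]
slate [515.8 -22. ] [64.6 67.1] ang -11.9 px [255. 172.] z 52.7
```

View pics/w9.png

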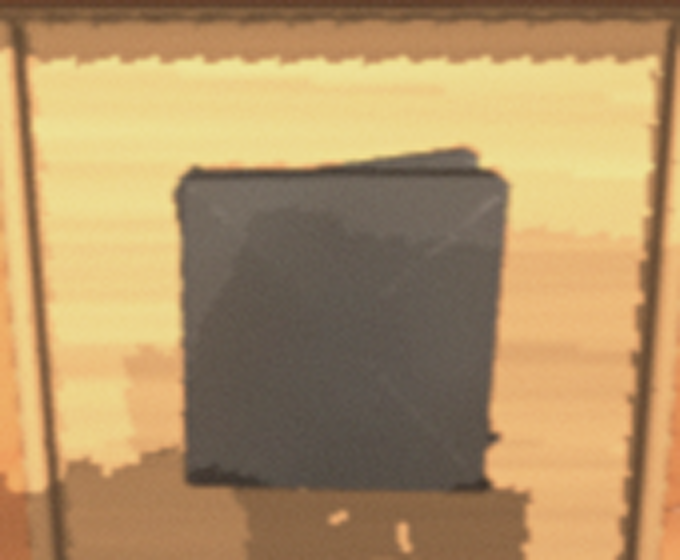

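One lower slate still pokes out at the back, its corner at (475,150) in the crop. The pads were a little too high to catch it, so I'll squeeze again about 4 mm lower.

apply_moves --pt "20 0 30 0 0 0" --pt "20 0 80 0 0 0" --pt "20 0 110 0 0 0" --pt "20 0 120 0 0 0" --pt "20 0 123 0 0 0" --pt "20 0 124 0 0 0" --pt "20 0 124 0 0 0" --fingers 1

```text
clock: 53.68
tcp_pos: [514.8, -22.9, 190.5]
eef_rot: [0.995, -0.096, 0.001, 0.0]
force: [0.9, 0.3, 0.9]
gripper_width: 1.002
grasp_force: 0.0
```

apply_moves --pt "0 0 0 0 0 0" --pt "0 0 0 0 0 0" --pt "0 0 0 0 0 0" --pt "0 0 0 0 0 0" --pt "0 0 0 0 0 0" --pt "0 0 0 0 0 0" --fingers 0 --newtons 30

```text
clock: 54.42
tcp_pos: [514.8, -22.8, 190.9]
eef_rot: [0.995, -0.096, 0.001, 0.0]
force: [-1.6, 0.8, 9.9]
gripper_width: 0.79
grasp_force: 30.9
```

apply_moves --pt "0 0 0 0 0 0" --pt "0 0 0 0 0 0" --pt "0 0 0 0 0 0" --pt "0 0 -20 0 0 0" --pt "0 0 -50 0 0 0" --pt "0 0 -60 0 0 0" --pt "0 0 -60 0 0 -0.16" --pt "0 0 -60 0 0 -0.32" --pt "0 0 -60 0 0 -0.48" --pt "0 0 -60 0 0 -0.64" --pt "0 0 -60 0 0 -0.8" --pt "0 0 -60 0 0 -0.96" --pt "0 0 -60 0 0 -1.12" --pt "0 0 -60 0 0 -1.28" --pt "0 0 -60 0 0 -1.44" --pt "0 0 -60 0 0 -1.571" --pt "0 0 -60 0 0 -1.571" --pt "0 0 -40 0 0 -1.571" --pt "0 0 -15 0 0 -1.571" --pt "0 0 0 0 0 -1.571" --fingers 0.97

```text
clock: 56.92
tcp_pos: [514.3, -22.8, 188.4]
eef_rot: [0.772, 0.635, -0.0, -0.001]
force: [1.1, 0.2, 1.1]
gripper_width: 0.969
grasp_force: 0.0
```

apply_moves --pt "0 0 0 0 0 0" --pt "0 0 0 0 0 0" --pt "0 0 0 0 0 0" --pt "0 0 0 0 0 0" --pt "0 0 0 0 0 0" --pt "0 0 0 0 0 0" --pt "0 0 0 0 0 0" --fingers 0 --newtons 35

```text
clock: 57.8
tcp_pos: [514.6, -22.9, 190.2]
eef_rot: [0.772, 0.636, 0.0, 0.0]
force: [-2.7, -0.8, 5.8]
gripper_width: 0.79
grasp_force: 37.8
```

Now lift, rotate back, squeeze across the width once more, then look.

apply_moves --pt "0 0 0 0 0 0" --pt "0 0 0 0 0 0" --pt "0 0 0 0 0 0" --pt "0 0 -20 0 0 0" --pt "0 0 -50 0 0 0" --pt "0 0 -60 0 0 0" --pt "0 0 -60 0 0 0.16" --pt "0 0 -60 0 0 0.32" --pt "0 0 -60 0 0 0.48" --pt "0 0 -60 0 0 0.64" --pt "0 0 -60 0 0 0.8" --pt "0 0 -60 0 0 0.96" --pt "0 0 -60 0 0 1.12" --pt "0 0 -60 0 0 1.28" --pt "0 0 -60 0 0 1.44" --pt "0 0 -60 0 0 1.571" --pt "0 0 -60 0 0 1.571" --pt "0 0 -40 0 0 1.571" --pt "0 0 -15 0 0 1.571" --pt "0 0 0 0 0 1.571" --fingers 0.97

```text
clock: 60.3
tcp_pos: [514.3, -22.8, 188.4]
eef_rot: [0.995, -0.095, -0.001, -0.0]
force: [0.1, 0.1, 0.2]
gripper_width: 0.97
grasp_force: 0.0
```

apply_moves --pt "0 0 0 0 0 0" --pt "0 0 0 0 0 0" --pt "0 0 0 0 0 0" --pt "0 0 0 0 0 0" --pt "0 0 0 0 0 0" --pt "0 0 0 0 0 0" --fingers 0 --newtons 30

```text
clock: 61.05
tcp_pos: [514.6, -22.9, 189.8]
eef_rot: [0.995, -0.096, 0.0, 0.0]
force: [-0.4, 0.7, -2.7]
gripper_width: 0.782
grasp_force: 33.6
```

apply_moves --pt "0 0 0 0 0 0" --pt "0 0 0 0 0 0" --pt "0 0 0 0 0 0" --pt "0 0 -20 0 0 0" --pt "0 0 -60 0 0 0" --pt "0 0 -100 0 0 0" --pt "-20 0 -120 0 0 0" --pt "-20 0 -120 0 0 0" --pt "-20 0 -120 0 0 0" --fingers 0.97

```text
clock: 62.18
tcp_pos: [495.1, -19.1, 309.0]
eef_rot: [0.995, -0.096, -0.0, -0.0]
force: [-1.1, 0.2, -0.2]
gripper_width: 0.971
grasp_force: 0.0
```

Run:
```python
from h import *
s=arm.state(); print(s['tcp_pos'])
im,d,m=snap('wrist'); np.savez('w10.npz',im=im,d=d,**m)
q,a=slate((515,-24),52,65); topbox()
o=im[90:230,170:340,::-1]; cv2.imwrite('pics/w10.png',cv2.resize(o,None,fx=4,fy=4,interpolation=cv2.INTER_CUBIC))
```

```text
[495.11404926 -19.12469958 308.95421316]
slate [515.2 -22. ] [64.2 66.7] ang -12.5 px [255. 173.] z 52.8
red [302. 162.] 86.54390804621676 ((670.7742309570312, -54.62532043457031), (48.65883255004883, 29.384416580200195), 78.28256225585938)
```

View pics/w10.png

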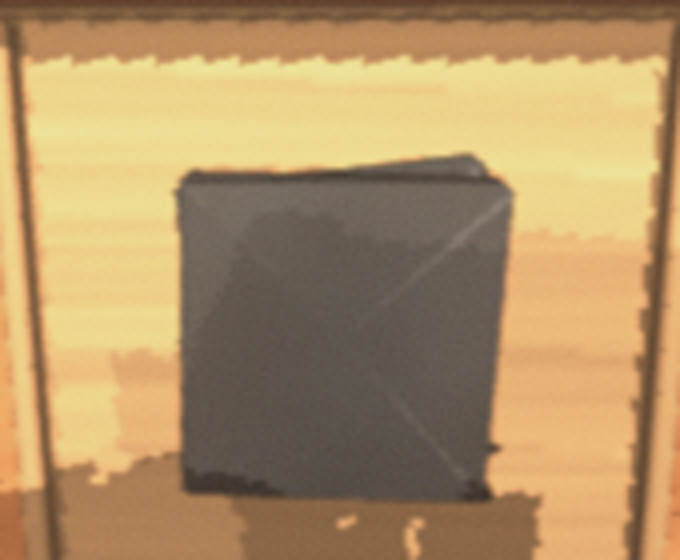

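The bottom slate is still about 7° crooked under the squared upper four. I'll feel for the drawer floor with the fingers at 0.9 to get the true tip depth.

apply_moves --pt "20 0 30 0 0 0" --pt "20 0 80 0 0 0" --pt "20 0 110 0 0 0" --pt "20 0 119 0 0 0" --pt "20 0 121 0 0 0" --pt "20 0 121 0 0 0" --fingers 0.9

```text
clock: 63.08
tcp_pos: [514.9, -22.9, 189.7]
eef_rot: [0.995, -0.096, 0.001, 0.0]
force: [-0.7, -0.6, 0.3]
gripper_width: 0.902
grasp_force: 0.0
```

apply_moves --pt "0 0 1 0 0 0" --pt "0 0 2 0 0 0" --pt "0 0 2 0 0 0"

```text
clock: 63.45
tcp_pos: [514.5, -22.9, 186.8]
eef_rot: [0.995, -0.096, 0.0, 0.0]
force: [0.2, 0.0, 0.1]
gripper_width: 0.901
grasp_force: 0.0
```

apply_moves --pt "0 0 1 0 0 0" --pt "0 0 2 0 0 0" --pt "0 0 2 0 0 0"

```text
clock: 63.82
tcp_pos: [514.7, -22.9, 185.5]
eef_rot: [0.995, -0.096, 0.0, 0.0]
force: [-3.4, 1.1, 9.6]
gripper_width: 0.897
grasp_force: 4.6
```

apply_moves --pt "0 0 -2 0 0 0" --pt "0 0 -2 0 0 0" --pt "0 0 -2 0 0 0" --pt "0 0 -2 0 0 0" --pt "0 0 -2 0 0 0" --pt "0 0 -2 0 0 0" --fingers 0 --newtons 30

```text
clock: 64.58
tcp_pos: [515.4, -23.0, 188.6]
eef_rot: [0.995, -0.096, 0.002, 0.0]
force: [-1.3, 0.5, 16.1]
gripper_width: 0.782
grasp_force: 63.3
```

Run:
```python
from h import *
s=arm.state(); print(s['tcp_pos'],s['gripper_width'],s['force'])
im,d,m=snap('wrist'); o=im[200:384,130:380,::-1]; cv2.imwrite('pics/w11.png',cv2.resize(o,None,fx=3,fy=3,interpolation=cv2.INTER_CUBIC))
```

```text
[515.40021138 -23.01937651 188.5624748 ] 0.7820907396544128 [-1.31891124  0.5008105  16.11576384]
```

View pics/w11.png

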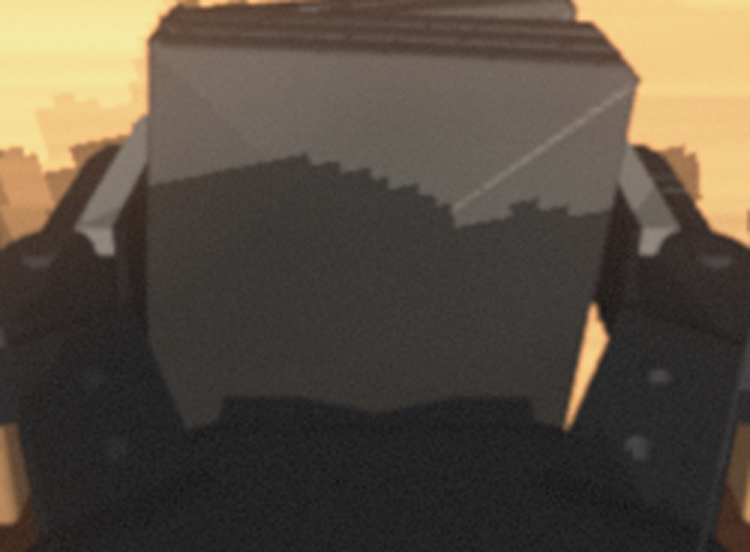

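This close crop (my 14th picture) shows the upper slates flush in the grip, with only the bottom one turned at the back, (560,10). From here I work by numbers. The tips now reach the floor, so I'll repeat the other direction at this depth.

apply_moves --pt "0 0 0 0 0 0" --pt "0 0 0 0 0 0" --pt "0 0 0 0 0 0" --pt "0 0 -20 0 0 0" --pt "0 0 -50 0 0 0" --pt "0 0 -60 0 0 0" --pt "0 0 -60 0 0 -0.16" --pt "0 0 -60 0 0 -0.32" --pt "0 0 -60 0 0 -0.48" --pt "0 0 -60 0 0 -0.64" --pt "0 0 -60 0 0 -0.8" --pt "0 0 -60 0 0 -0.96" --pt "0 0 -60 0 0 -1.12" --pt "0 0 -60 0 0 -1.28" --pt "0 0 -60 0 0 -1.44" --pt "0 0 -60 0 0 -1.571" --pt "0 0 -60 0 0 -1.571" --pt "0 0 -40 0 0 -1.571" --pt "0 0 -15 0 0 -1.571" --pt "0 0 0 0 0 -1.571" --fingers 0.97

```text
clock: 67.12
tcp_pos: [514.5, -22.8, 186.2]
eef_rot: [0.772, 0.635, 0.0, 0.0]
force: [-52.2, 8.7, 109.8]
gripper_width: 0.969
grasp_force: 62.1
```

apply_moves --pt "0 0 0 0 0 0" --pt "0 0 0 0 0 0" --pt "0 0 0 0 0 0" --pt "0 0 0 0 0 0" --pt "0 0 0 0 0 0" --pt "0 0 0 0 0 0" --pt "0 0 0 0 0 0" --fingers 0 --newtons 40

```text
clock: 68.0
tcp_pos: [516.6, -23.4, 190.1]
eef_rot: [0.772, 0.635, 0.003, 0.004]
force: [1.2, -0.9, 24.5]
gripper_width: 0.801
grasp_force: 39.9
```

apply_moves --pt "0 0 0 0 0 0" --pt "0 0 0 0 0 0" --pt "0 0 0 0 0 0" --pt "0 0 -20 0 0 0" --pt "0 0 -60 0 0 0" --pt "0 0 -100 0 0 0" --pt "0 0 -120 0 0 0" --pt "0 0 -120 0 0 0" --pt "0 0 -120 0 0 0" --fingers 0.97

```text
clock: 69.12
tcp_pos: [514.3, -22.8, 305.6]
eef_rot: [0.772, 0.636, -0.0, -0.001]
force: [0.2, -0.1, 0.3]
gripper_width: 0.97
grasp_force: 0.0
```

```bash
cat >> h.py <<'E'
EX=np.array([.982,-.19]);EY=np.array([.19,.982]);O=np.array([656.5,-50])
def prof(im,d,m,top=52):
    "far side of the pile seen from the camera: which part of the outline sticks out, case frame mm"
    g=cv2.cvtColor(im,cv2.COLOR_RGB2HSV); P=deep(m,d)
    c=P[...,:2]-O; X=c@EX; Y=c@EY
    k=((g[...,1]<95)&(g[...,2]<150)&(np.abs(X+145)<48)&(np.abs(Y)<48)&(P[...,2]>25)&(P[...,2]<57))
    for lo,hi in((top-2.5,top+4),(25,top-4)):
        q=k&(P[...,2]>lo)&(P[...,2]<hi)
        if q.sum()<5: print('z',lo,hi,q.sum()); continue
        print('z',lo,hi,'n',q.sum(),'x',np.percentile(X[q],[1,99]).round(1),'y',np.percentile(Y[q],[1,99]).round(1))
    for s in range(-35,36,7):
        row=[]
        q=k&(np.abs(Y-s)<2); row.append(('back',X[q].max().round(1) if q.any() else None)); 
        q=k&(np.abs(X+145-s)<2); row.append(('y-,y+',Y[q].min().round(1) if q.any() else None,Y[q].max().round(1) if q.any() else None)); print(s,row)
E
python3 - <<'E'
from h import *
z=np.load('w10.npz'); print('before'); prof(z['im'],z['d'],z)
s=arm.state(); print('now',s['tcp_pos']); a=snap('wrist'); prof(*a)
E
```

```text
before
z 49.5 56 n 6222 x [-176.2 -111.5] y [-30.4  32.2]
z 25 48 n 204 x [-115.6 -108.4] y [-28.7  35.1]
-35 [('back', None), ('y-,y+', None, None)]
-28 [('back', np.float64(-108.3)), ('y-,y+', np.float64(-28.9), np.float64(33.5))]
-21 [('back', np.float64(-108.4)), ('y-,y+', np.float64(-30.3), np.float64(33.4))]
-14 [('back', np.float64(-109.9)), ('y-,y+', np.float64(-29.9), np.float64(33.1))]
-7 [('back', np.float64(-110.0)), ('y-,y+', np.float64(-29.7), np.float64(32.7))]
0 [('back', np.float64(-110.8)), ('y-,y+', np.float64(-30.3), np.float64(33.3))]
7 [('back', np.float64(-111.1)), ('y-,y+', np.float64(-30.8), np.float64(33.1))]
14 [('back', np.float64(-111.2)), ('y-,y+', np.float64(-31.3), np.float64(31.9))]
21 [('back', np.float64(-111.2)), ('y-,y+', np.float64(-31.8), np.float64(32.3))]
28 [('back', np.float64(-110.6)), ('y-,y+', np.float64(-32.4), np.float64(35.2))]
35 [('back', np.float64(-114.7)), ('y-,y+', np.float64(-29.7), np.float64(31.8))]
now [514.3409514  -22.81099013 305.55901697]
z 49.5 56 n 5872 x [-174.1 -109.9] y [-31.   34.1]
z 25 48 n 327 x [-174.8 -109.5] y
[... 191 characters left out ...]
y-,y+', np.float64(-28.1), np.float64(35.9))]
-14 [('back', np.float64(-110.5)), ('y-,y+', np.float64(-28.5), np.float64(35.3))]
-7 [('back', np.float64(-109.9)), ('y-,y+', np.float64(-29.5), np.float64(34.7))]
0 [('back', np.float64(-109.3)), ('y-,y+', np.float64(-29.7), np.float64(34.0))]
7 [('back', np.float64(-109.6)), ('y-,y+', np.float64(-31.9), np.float64(33.3))]
14 [('back', np.float64(-109.1)), ('y-,y+', np.float64(-31.8), np.float64(33.6))]
21 [('back', np.float64(-108.6)), ('y-,y+', np.float64(-32.7), np.float64(33.8))]
28 [('back', np.float64(-107.2)), ('y-,y+', np.float64(-33.5), np.float64(33.9))]
35 [('back', np.float64(-111.4)), ('y-,y+', np.float64(-27.8), np.float64(33.7))]
```

```bash
cat >> h.py <<'E'
def layers():
    im,d,m=snap('wrist'); g=cv2.cvtColor(im,cv2.COLOR_RGB2HSV); P=deep(m,d); c=P[...,:2]-O; X=c@EX; Y=c@EY
    b=(g[...,1]<95)&(g[...,2]<150)&(np.abs(X+145)<50)&(np.abs(Y)<50)
    for n,lo,hi in(('top',50.5,56),('all',25,56)):
        k=(b&(P[...,2]>lo)&(P[...,2]<hi)).astype(np.uint8)*255
        k=cv2.morphologyEx(k,cv2.MORPH_OPEN,np.ones((3,3)))
        cc=max(cv2.findContours(k,0,cv2.CHAIN_APPROX_NONE)[0],key=cv2.contourArea).reshape(-1,2)
        W=np.c_[onz(m,cc,52)[:,:2]-O]; W=np.c_[W@EX,W@EY].astype(np.float32); q=cv2.minAreaRect(W)
        print(n,'case xy',np.round(q[0],1),np.round(q[1],1),'ang',round((q[2]+45)%90-45,1))
    q=b&(P[...,2]>24)&(P[...,2]<48)
    zz=P[...,2][q]
    for lo in range(24,48,6):
        s=q&(P[...,2]>=lo)&(P[...,2]<lo+6)
        if s.sum()>3: print('z',lo,lo+6,'n',s.sum(),'x',X[s].min().round(1),X[s].max().round(1),'y',Y[s].min().round(1),Y[s].max().round(1))
E
python3 -c "
from h import *
layers(); topbox()
im,d,m=snap('wrist'); P=deep(m,d)
c=P[...,:2]-O; X=c@EX; Y=c@EY
k=(np.abs(P[...,2]-54)<2.5)&(X<-200)&(X>-240)&(np.abs(Y)<60); print('front rim',np.percentile(X[k],[2,98]) if k.any() else None)
"
```

```text
top case xy [-141.5    1. ] [64.8 66.6] ang -6.0
all case xy [-141.5    3.4] [71.1 65.7] ang -4.0
z 24 30 n 18 x -173.3 -131.8 y 32.3 33.2
z 30 36 n 122 x -175.5 -111.5 y 19.3 34.2
z 36 42 n 81 x -161.3 -108.2 y 30.0 35.1
z 42 48 n 106 x -169.8 -107.2 y 29.4 36.2
red [302. 162.] 85.73658049792061 ((671.9356079101562, -54.53727340698242), (49.186649322509766, 27.59658432006836), 78.2862777709961)
front rim [-227.47599617 -214.70691428]
```

apply_moves --pt "0 1 30 0 0 0" --pt "0 1 70 0 0 0" --pt "0 1 95 0 0 0" --pt "0 1 106 0 0 0" --pt "0 1 110 0 0 0" --pt "0 1 111 0 0 0" --pt "0 1 111 0 0 0" --fingers 1

```text
clock: 70.2
tcp_pos: [515.7, -23.1, 196.4]
eef_rot: [0.772, 0.636, 0.0, 0.001]
force: [-1.9, 0.9, 0.3]
gripper_width: 1.002
grasp_force: 0.0
```

apply_moves --pt "0 0 0 0 0 0" --pt "0 0 0 0 0 0" --pt "0 0 0 0 0 0" --pt "0 0 0 0 0 0" --pt "0 0 0 0 0 0" --fingers 0 --newtons 25

```text
clock: 70.82
tcp_pos: [516.0, -23.1, 196.7]
eef_rot: [0.772, 0.636, 0.001, 0.001]
force: [0.6, 0.6, 5.2]
gripper_width: 0.801
grasp_force: 27.1
```

apply_moves --pt "0 0 0 0 0 0" --pt "0 0 0 0 0 0" --pt "-10 0 0 0 0 0" --pt "-20 0 0 0 0 0" --pt "-20 0 0 0 0 0" --pt "-20 0 0 0 0 0" --fingers 0.97

```text
clock: 71.58
tcp_pos: [511.7, -42.8, 195.7]
eef_rot: [0.772, 0.636, 0.0, -0.0]
force: [-0.5, 0.1, -0.7]
gripper_width: 0.966
grasp_force: 0.0
```

apply_moves --pt "0 0 0 0 0 0" --pt "0 0 0 0 0 0" --pt "0 0 0 0 0 0" --pt "0 0 0 0 0 0" --pt "0 0 0 0 0 0" --fingers 0 --newtons 25

```text
clock: 72.2
tcp_pos: [512.0, -42.7, 196.2]
eef_rot: [0.772, 0.636, 0.0, 0.001]
force: [2.6, 0.3, 5.2]
gripper_width: 0.796
grasp_force: 27.9
```

apply_moves --pt "0 0 0 0 0 0" --pt "0 0 0 0 0 0" --pt "15 0 0 0 0 0" --pt "30 0 0 0 0 0" --pt "40 0 0 0 0 0" --pt "40 0 0 0 0 0" --fingers 0.97

```text
clock: 72.95
tcp_pos: [519.4, -2.5, 195.7]
eef_rot: [0.771, 0.637, -0.0, -0.0]
force: [0.4, -0.3, 0.3]
gripper_width: 0.968
grasp_force: 0.0
```

apply_moves --pt "0 0 0 0 0 0" --pt "0 0 0 0 0 0" --pt "0 0 0 0 0 0" --pt "0 0 0 0 0 0" --pt "0 0 0 0 0 0" --fingers 0 --newtons 25

```text
clock: 73.58
tcp_pos: [519.4, -3.5, 196.0]
eef_rot: [0.772, 0.636, 0.0, 0.0]
force: [-0.8, 1.8, 4.9]
gripper_width: 0.787
grasp_force: 28.1
```

apply_moves --pt "0 0 0 0 0 0" --pt "0 0 0 0 0 0" --pt "0 0 -5 0 0 0" --pt "-20 0 -40 0 0 0" --pt "-20 0 -80 0 0 0" --pt "-20 0 -111 0 0 0" --pt "-20 0 -111 0 0 0" --pt "-20 0 -111 0 0 0" --fingers 0.97

```text
clock: 74.58
tcp_pos: [515.3, -23.0, 306.0]
eef_rot: [0.772, 0.636, -0.0, -0.0]
force: [-0.0, -0.1, -0.2]
gripper_width: 0.972
grasp_force: 0.0
```

```bash
python3 -c "
from h import *
s=arm.state(); print(s['tcp_pos'],s['force']); layers()"
```

```text
[515.27850483 -23.00258237 306.04990637] [-0.01859381 -0.10403229 -0.19242184]
top case xy [-144.2    0.5] [65.  65.2] ang -0.5
all case xy [-144.3    2.6] [69.2 65.1] ang -0.3
z 24 30 n 38 x -173.3 -127.9 y 32.5 33.2
z 30 36 n 112 x -173.1 -111.9 y 31.9 33.7
z 36 42 n 97 x -174.3 -113.4 y 32.1 33.5
z 42 48 n 109 x -174.5 -112.7 y 31.7 33.5
```

apply_moves --pt "0 -1 0 0 0 0.16" --pt "0 -1 0 0 0 0.32" --pt "0 -1 0 0 0 0.48" --pt "0 -1 0 0 0 0.64" --pt "0 -1 0 0 0 0.8" --pt "0 -1 0 0 0 0.96" --pt "0 -1 0 0 0 1.12" --pt "0 -1 0 0 0 1.28" --pt "0 -1 0 0 0 1.44" --pt "0 -1 0 0 0 1.571" --pt "0 -1 30 0 0 1.571" --pt "0 -1 70 0 0 1.571" --pt "0 -1 100 0 0 1.571" --pt "0 -1 110 0 0 1.571" --pt "0 -1 113 0 0 1.571" --pt "0 -1 114 0 0 1.571" --pt "0 -1 114 0 0 1.571" --fingers 1

```text
clock: 76.75
tcp_pos: [514.7, -22.9, 193.4]
eef_rot: [0.995, -0.096, 0.001, 0.0]
force: [0.2, -0.7, 0.8]
gripper_width: 1.002
grasp_force: 0.0
```

apply_moves --pt "0 0 0 0 0 0" --pt "0 0 0 0 0 0" --pt "0 0 0 0 0 0" --pt "0 0 0 0 0 0" --pt "0 0 0 0 0 0" --fingers 0 --newtons 25

```text
clock: 77.38
tcp_pos: [514.7, -22.9, 193.3]
eef_rot: [0.995, -0.096, 0.0, 0.0]
force: [-1.1, 0.2, 6.2]
gripper_width: 0.78
grasp_force: 27.9
```

apply_moves --pt "0 0 0 0 0 0" --pt "0 0 0 0 0 0" --pt "-10 0 0 0 0 0" --pt "-20 0 0 0 0 0" --pt "-20 0 0 0 0 0" --pt "-20 0 0 0 0 0" --fingers 0.97

```text
clock: 78.12
tcp_pos: [495.0, -19.1, 192.8]
eef_rot: [0.995, -0.096, 0.0, 0.0]
force: [0.4, -1.0, -0.3]
gripper_width: 0.97
grasp_force: 0.0
```

apply_moves --pt "0 0 0 0 0 0" --pt "0 0 0 0 0 0" --pt "0 0 0 0 0 0" --pt "0 0 0 0 0 0" --pt "0 0 0 0 0 0" --fingers 0 --newtons 25

```text
clock: 78.75
tcp_pos: [495.0, -19.1, 192.9]
eef_rot: [0.995, -0.096, 0.0, 0.0]
force: [-0.9, -2.3, 4.7]
gripper_width: 0.776
grasp_force: 28.3
```

apply_moves --pt "0 0 0 0 0 0" --pt "0 0 0 0 0 0" --pt "15 0 0 0 0 0" --pt "30 0 0 0 0 0" --pt "40 0 0 0 0 0" --pt "40 0 0 0 0 0" --fingers 0.97

```text
clock: 79.5
tcp_pos: [534.3, -26.7, 192.5]
eef_rot: [0.995, -0.096, -0.0, -0.0]
force: [-0.3, 0.5, 0.6]
gripper_width: 0.974
grasp_force: 0.0
```

apply_moves --pt "0 0 0 0 0 0" --pt "0 0 0 0 0 0" --pt "0 0 0 0 0 0" --pt "0 0 0 0 0 0" --pt "0 0 0 0 0 0" --fingers 0 --newtons 25

```text
clock: 80.12
tcp_pos: [534.0, -26.6, 192.7]
eef_rot: [0.995, -0.096, -0.0, -0.0]
force: [-1.9, 1.5, 0.9]
gripper_width: 0.777
grasp_force: 28.9
```

apply_moves --pt "0 0 0 0 0 0" --pt "0 0 0 0 0 0" --pt "0 0 -5 0 0 0" --pt "-20 0 -40 0 0 0" --pt "-40 0 -70 0 0 0" --pt "-75 0 -90 0 0 0" --pt "-75 0 -90 0 0 0" --pt "-75 0 -90 0 0 0" --fingers 0.97

```text
clock: 81.12
tcp_pos: [460.9, -12.5, 282.8]
eef_rot: [0.995, -0.096, 0.0, 0.0]
force: [0.3, 0.1, -0.5]
gripper_width: 0.97
grasp_force: 0.0
```

```bash
cat >> h.py <<'E'
def face(f=None):
    "back face of the pile: X of each layer against Y"
    im,d,m=snap('wrist',f,2); g=cv2.cvtColor(im,cv2.COLOR_RGB2HSV); P=deep(m,d); c=P[...,:2]-O; X=c@EX; Y=c@EY
    b=(g[...,1]<95)&(g[...,2]<150)&(np.abs(X+145)<50)&(np.abs(Y)<50)
    for lo in(22.5,28,34,40,46):
        r=[]
        for y0 in range(-35,36,10):
            s=b&(P[...,2]>=lo+.5)&(P[...,2]<lo+5.5)&(np.abs(Y-y0)<5); r.append(f'{np.median(X[s]):.1f}({s.sum()})' if s.sum()>2 else '-')
        print(lo,r)
E
python3 -c "
from h import *
s=arm.state(); print(s['tcp_pos'],s['force']); layers(); face()"
```

```text
[460.93779835 -12.49833087 282.81580999] [ 0.34177904  0.05135157 -0.45271171]
top case xy [-143.2    0.9] [64.6 65.8] ang -0.1
all case xy [-142.9    0.9] [64.6 66.4] ang -0.1
z 24 30 n 65 x -110.1 -107.9 y -29.5 33.1
22.5 ['-', '-108.1(5)', '-108.1(7)', '-108.8(11)', '-108.8(5)', '-109.4(8)', '-', '-110.1(3)']
28 ['-', '-108.2(4)', '-', '-', '-', '-', '-', '-']
34 ['-', '-', '-', '-', '-', '-', '-', '-']
40 ['-', '-', '-', '-', '-', '-', '-', '-']
46 ['-159.2(4)', '-136.4(40)', '-132.0(36)', '-134.7(37)', '-128.7(39)', '-131.3(37)', '-133.3(47)', '-144.8(18)']
```

The bottom slate is now only about 2° off. One more lower pass along the drawer's length.

```bash
python3 -c "
from h import *
go(514.9,-23,283,79); go(514.9,-23,193,79); print(20*EY)"
```

```text
row [54.9, -0.0, -0.7] [-0.0, 0.0, -1.571]
row [54.9, -0.0, 89.3] [-0.0, 0.0, -1.571]
[ 3.8  19.64]
```

apply_moves --pt "10 3 0 0 0 -0.16" --pt "20 6 0 0 0 -0.32" --pt "30 10 0 0 0 -0.48" --pt "40 14 0 0 0 -0.64" --pt "50 18 0 0 0 -0.8" --pt "55 20 0 0 0 -0.96" --pt "55 20 0 0 0 -1.12" --pt "55 20 0 0 0 -1.28" --pt "55 20 0 0 0 -1.44" --pt "55 20 0 0 0 -1.571" --pt "55 20 0 0 0 -1.571" --pt "55 20 30 0 0 -1.571" --pt "55 20 60 0 0 -1.571" --pt "55 20 80 0 0 -1.571" --pt "55 20 87 0 0 -1.571" --pt "55 20 89 0 0 -1.571" --pt "55 20 89 0 0 -1.571" --fingers 0.97

```text
clock: 83.35
tcp_pos: [511.0, -42.6, 194.3]
eef_rot: [0.772, 0.636, 0.0, 0.0]
force: [0.2, 0.5, -0.3]
gripper_width: 0.971
grasp_force: 0.0
```

apply_moves --pt "0 0 0 0 0 0" --pt "0 0 0 0 0 0" --pt "0 0 0 0 0 0" --pt "0 0 0 0 0 0" --pt "0 0 0 0 0 0" --fingers 0 --newtons 25

```text
clock: 83.98
tcp_pos: [511.2, -42.6, 194.6]
eef_rot: [0.772, 0.636, 0.001, 0.001]
force: [1.2, 0.6, 5.9]
gripper_width: 0.785
grasp_force: 31.9
```

apply_moves --pt "0 0 0 0 0 0" --pt "0 0 0 0 0 0" --pt "15 0 0 0 0 0" --pt "30 0 0 0 0 0" --pt "40 0 0 0 0 0" --pt "40 0 0 0 0 0" --fingers 0.97

```text
clock: 84.72
tcp_pos: [518.4, -2.3, 193.7]
eef_rot: [0.771, 0.637, -0.0, -0.0]
force: [0.1, -0.1, 0.7]
gripper_width: 0.971
grasp_force: 0.0
```

apply_moves --pt "0 0 0 0 0 0" --pt "0 0 0 0 0 0" --pt "0 0 0 0 0 0" --pt "0 0 0 0 0 0" --pt "0 0 0 0 0 0" --fingers 0 --newtons 25

```text
clock: 85.35
tcp_pos: [519.0, -3.5, 194.5]
eef_rot: [0.772, 0.636, 0.001, 0.001]
force: [4.7, 2.1, 6.0]
gripper_width: 0.785
grasp_force: 30.4
```

apply_moves --pt "0 0 0 0 0 0" --pt "0 0 0 0 0 0" --pt "-10 0 0 0 0 0" --pt "-20 0 0 0 0 0" --pt "-20 0 0 0 0 0" --pt "-20 0 0 0 0 0" --fingers 0.97

```text
clock: 86.1
tcp_pos: [514.5, -23.0, 193.7]
eef_rot: [0.772, 0.636, -0.0, -0.0]
force: [0.2, -0.2, 0.8]
gripper_width: 0.968
grasp_force: 0.0
```

apply_moves --pt "0 0 0 0 0 0" --pt "0 0 0 0 0 0" --pt "0 0 0 0 0 0" --pt "0 0 0 0 0 0" --pt "0 0 0 0 0 0" --fingers 0 --newtons 25

```text
clock: 86.72
tcp_pos: [515.2, -22.9, 194.5]
eef_rot: [0.772, 0.636, 0.001, 0.001]
force: [3.7, 0.3, 6.6]
gripper_width: 0.781
grasp_force: 30.7
```

apply_moves --pt "0 0 0 0 0 0" --pt "0 0 0 0 0 0" --pt "0 0 -5 0 0 0" --pt "0 0 -40 0 0 0" --pt "-40 0 -90 0 0 0" --pt "-60 0 -90 0 0 0" --pt "-60 0 -90 0 0 0" --pt "-60 0 -90 0 0 0" --fingers 0.97

```text
clock: 87.72
tcp_pos: [503.0, -81.2, 283.3]
eef_rot: [0.772, 0.636, -0.0, -0.001]
force: [0.4, 0.2, 0.1]
gripper_width: 0.972
grasp_force: 0.0
```

```bash
python3 -c "
from h import *
s=arm.state(); print(s['tcp_pos'],s['force']); layers()
im,d,m=snap('wrist'); g=cv2.cvtColor(im,cv2.COLOR_RGB2HSV); P=deep(m,d); c=P[...,:2]-O; X=c@EX; Y=c@EY
b=(g[...,1]<95)&(g[...,2]<150)&(np.abs(X+145)<50)&(np.abs(Y)<50)
for lo in(22.5,28,34,40,46):
  print(lo,[f'{np.median(Y[s]):.1f}({s.sum()})' for x0 in range(-178,-108,10) for s in [b&(P[...,2]>=lo+.5)&(P[...,2]<lo+5.5)&(np.abs(X-x0)<5)&(Y>20)]])
go(463,-13,283,-11)
"
```

```text
[502.99416809 -81.19184979 283.29601585] [0.38968816 0.24726432 0.05551048]
top case xy [-143.8    0.9] [64.5 66. ] ang -0.1
all case xy [-143.8    0.9] [64.5 66. ] ang -0.1
22.5 ['nan(0)', 'nan(0)', 'nan(0)', 'nan(0)', 'nan(0)', 'nan(0)', 'nan(0)']
28 ['nan(0)', 'nan(0)', 'nan(0)', 'nan(0)', 'nan(0)', 'nan(0)', 'nan(0)']
34 ['nan(0)', 'nan(0)', 'nan(0)', 'nan(0)', 'nan(0)', 'nan(0)', 'nan(0)']
40 ['nan(0)', 'nan(0)', 'nan(0)', 'nan(0)', 'nan(0)', 'nan(0)', 'nan(0)']
46 ['24.6(4)', '24.9(12)', '29.0(9)', '29.6(16)', '25.2(23)', '26.8(12)', '25.9(17)']
row [59.2, -52.3, 0.3] [-0.001, 0.001, 1.572]
  return _methods._mean(a, axis=axis, dtype=dtype,
  ret = ret.dtype.type(ret / rcount)
```

apply_moves --pt "6 -5 0 0 0 0.16" --pt "12 -10 0 0 0 0.32" --pt "18 -15 0 0 0 0.48" --pt "24 -20 0 0 0 0.64" --pt "30 -25 0 0 0 0.8" --pt "36 -30 0 0 0 0.96" --pt "42 -36 0 0 0 1.12" --pt "48 -42 0 0 0 1.28" --pt "55 -48 0 0 0 1.44" --pt "59 -52 0 0 0 1.571" --pt "59 -52 0 0 0 1.571" --pt "59 -52 0 0 0 1.571"

```text
clock: 89.32
tcp_pos: [463.4, -13.8, 283.6]
eef_rot: [0.996, -0.095, -0.0, -0.0]
force: [1.1, -0.7, 0.6]
gripper_width: 0.965
grasp_force: 0.0
```

```bash
python3 -c "
from h import *
s=arm.state(); print(s['tcp_pos'],s['force']); layers(); face(); topbox()
go(401,-0.6,283,-11); go(401,-0.6,207,-11)
"
```

```text
[463.41556881 -13.77998658 283.58874883] [ 1.14243028 -0.70104199  0.60707318]
top case xy [-143.2    0.9] [65.8 64.9] ang 0.1
all case xy [-142.9    0.9] [66.4 64.9] ang 0.1
z 24 30 n 58 x -110.5 -108.2 y -29.5 32.7
22.5 ['-', '-108.2(5)', '-108.9(6)', '-109.0(10)', '-109.7(3)', '-109.7(8)', '-110.4(3)', '-110.4(3)']
28 ['-', '-', '-109.0(3)', '-', '-', '-', '-', '-']
34 ['-', '-', '-', '-', '-', '-', '-', '-']
40 ['-', '-', '-', '-', '-', '-', '-', '-']
46 ['-130.2(4)', '-136.5(44)', '-145.8(35)', '-138.9(45)', '-142.3(45)', '-134.9(39)', '-137.6(41)', '-129.9(14)']
red [302. 162.] 85.92049423178423 ((671.8223876953125, -53.928855895996094), (47.993717193603516, 28.180999755859375), 77.95064544677734)
row [-63.8, -1.3, 0.6] [-0.0, 0.0, 0.001]
row [-63.8, -1.3, 76.6] [-0.0, 0.0, 0.001]
```

apply_moves --pt "40 0 0 0 0 0" --pt "65 0 0 0 0 0" --pt "65 0 0 0 0 0" --pt "65 0 0 0 0 0"

```text
clock: 89.98
tcp_pos: [526.5, -26.2, 283.4]
eef_rot: [0.995, -0.096, -0.001, -0.0]
force: [-0.0, 0.8, -0.4]
gripper_width: 0.971
grasp_force: 0.0
```

```bash
python3 -c "
from h import *
s=arm.state(); print(s['tcp_pos']); layers(); face()
"
```

```text
[526.47167141 -26.18863977 283.43349392]
top case xy [-143.3    0.9] [64.3 65.8] ang -0.0
all case xy [-139.3    0.9] [64.3 73.9] ang -0.0
z 24 30 n 284 x -111.9 -107.8 y -31.0 32.0
z 30 36 n 146 x -112.2 -110.0 y -30.4 32.0
z 36 42 n 163 x -112.2 -110.0 y -29.9 32.1
z 42 48 n 170 x -112.3 -110.0 y -30.1 31.9
22.5 ['-110.4(3)', '-108.8(32)', '-109.5(29)', '-109.5(22)', '-109.5(32)', '-110.3(24)', '-110.4(27)', '-111.1(7)']
28 ['-', '-110.2(25)', '-110.4(29)', '-110.6(25)', '-110.8(23)', '-111.2(29)', '-111.5(24)', '-111.5(6)']
34 ['-', '-110.3(22)', '-110.5(18)', '-110.8(21)', '-110.9(20)', '-111.3(18)', '-111.6(20)', '-111.7(4)']
40 ['-', '-110.2(22)', '-110.5(16)', '-110.7(19)', '-111.0(23)', '-111.4(14)', '-111.7(20)', '-111.6(4)']
46 ['-', '-118.3(41)', '-110.9(42)', '-111.0(38)', '-111.4(39)', '-112.6(40)', '-112.3(45)', '-114.5(9)']
```

All five layers are parallel and flush to about 1 mm. Closing the drawer now: fingers shut, in front of the drawer.

apply_moves --pt "-50 -1 0 0 0 0" --pt "-100 -1 0 0 0 0" --pt "-128 -1 0 0 0 0" --pt "-128 -1 0 0 0 0" --pt "-128 -1 30 0 0 0" --pt "-128 -1 60 0 0 0" --pt "-128 -1 73 0 0 0" --pt "-128 -1 76 0 0 0" --pt "-128 -1 76 0 0 0" --pt "-128 -1 76 0 0 0" --fingers 0

```text
clock: 91.32
tcp_pos: [401.9, -1.0, 208.4]
eef_rot: [0.995, -0.096, 0.001, 0.0]
force: [-0.0, 0.2, -0.4]
gripper_width: -0.001
grasp_force: 0.0
```

apply_moves --pt "8 0 0 0 0 0" --pt "14 0 0 0 0 0" --pt "18 0 0 0 0 0" --pt "21 0 0 0 0 0" --pt "24 0 0 0 0 0" --pt "28 0 0 0 0 0" --pt "33 0 0 0 0 0" --pt "39 0 0 0 0 0" --pt "46 0 0 0 0 0" --pt "53 0 0 0 0 0" --pt "60 0 0 0 0 0" --pt "67 0 0 0 0 0" --pt "74 0 0 0 0 0" --pt "81 0 0 0 0 0" --pt "88 0 0 0 0 0" --pt "95 0 0 0 0 0" --pt "102 0 0 0 0 0" --pt "108 0 0 0 0 0" --pt "113 0 0 0 0 0" --pt "116 0 0 0 0 0"

```text
clock: 93.82
tcp_pos: [515.5, -22.9, 207.5]
eef_rot: [0.995, -0.096, -0.001, -0.0]
force: [-5.7, 1.0, 3.7]
gripper_width: 0.002
grasp_force: 2.8
```

apply_moves --pt "4 0 0 0 0 0" --pt "9 0 0 0 0 0" --pt "14 0 0 0 0 0" --pt "19 0 0 0 0 0" --pt "24 0 0 0 0 0" --pt "29 0 0 0 0 0" --pt "34 0 0 0 0 0" --pt "38 0 0 0 0 0" --pt "42 0 0 0 0 0" --pt "45 0 0 0 0 0" --pt "47 0 0 0 0 0" --pt "49 0 0 0 0 0" --pt "50 0 0 0 0 0" --pt "50 0 0 0 0 0"

```text
clock: 95.58
tcp_pos: [564.6, -32.5, 207.5]
eef_rot: [0.995, -0.096, -0.001, -0.0]
force: [-4.3, 1.5, 3.5]
gripper_width: 0.003
grasp_force: 2.5
```

apply_moves --pt "1 0 0 0 0 0" --pt "2 0 0 0 0 0" --pt "2 0 0 0 0 0"

```text
clock: 95.95
tcp_pos: [566.5, -32.8, 207.6]
eef_rot: [0.995, -0.096, -0.001, -0.0]
force: [-5.5, 1.3, 2.8]
gripper_width: -0.003
grasp_force: 2.8
```

apply_moves --pt "1 0 0 0 0 0" --pt "1.5 0 0 0 0 0" --pt "1.5 0 0 0 0 0"

```text
clock: 96.32
tcp_pos: [567.2, -32.9, 207.5]
eef_rot: [0.995, -0.096, -0.003, -0.0]
force: [-15.2, 2.5, 9.3]
gripper_width: -0.004
grasp_force: 7.0
```

The stop is reached at 15 N. Letting go: back off slowly past the latched position, then lift and check.

apply_moves --pt "-4 0 0 0 0 0" --pt "-8 0 0 0 0 0" --pt "-12 0 0 0 0 0" --pt "-18 0 0 0 0 0" --pt "-30 0 0 0 0 0" --pt "-60 0 0 0 0 0" --pt "-100 0 0 0 0 0" --pt "-150 0 0 0 0 0" --pt "-170 0 -30 0 0 0" --pt "-170 0 -80 0 0 0" --pt "-140 0 -120 0 0 0" --pt "-110 0 -140 0 0 0" --pt "-80 0 -150 0 0 0" --pt "-50 0 -150 0 0 0" --pt "-40 0 -150 0 0 0" --pt "-40 0 -150 0 0 0" --pt "-40 0 -150 0 0 0" --pt "-40 0 -150 0 0 0"

```text
clock: 98.58
tcp_pos: [528.3, -25.5, 357.9]
eef_rot: [0.995, -0.096, 0.0, 0.0]
force: [0.1, 0.5, -0.3]
gripper_width: -0.005
grasp_force: 0.0
```

```bash
python3 -c "
from h import *
s=arm.state(); print(s['tcp_pos'],s['clock'])
im,d,m=snap('wrist'); P=deep(m,d); c=P[...,:2]-O; X=c@EX; Y=c@EY
k=(np.abs(P[...,2]-54)<4)&(X<-70)&(X>-240)&(np.abs(Y)<60); print('front rim',np.percentile(X[k],[2,50,98]).round(1),k.sum())
k=(P[...,2]>12)&(X<-100)&(X>-240)&(np.abs(Y)<60); print('out in front',k.sum())
topbox()
"
```

```text
[528.26006415 -25.49467283 357.9009877 ] 98.575
front rim [-93.6 -86.9 -81.3] 1766
out in front 38558
red [302. 161.] 86.13821450947285 ((674.7047119140625, -54.221336364746094), (47.451236724853516, 22.076705932617188), 78.28630828857422)
```

apply_moves --pt "30 0 -20 0 0 0" --pt "70 0 -30 0 0 0" --pt "70 0 -30 0 0 0" --pt "70 0 -30 0 0 0"

```text
clock: 99.18
tcp_pos: [597.0, -38.9, 387.2]
eef_rot: [0.995, -0.096, -0.001, -0.0]
force: [-0.2, 0.7, -0.2]
gripper_width: -0.0
grasp_force: 0.0
```

```bash
python3 -c "
from h import *
im,d,m=box(); P=deep(m,d); c=P[...,:2]-O; X=c@EX; Y=c@EY
k=(np.abs(P[...,2]-54)<4)&(X<-70)&(X>-240)&(np.abs(Y)<60); print('front rim',np.percentile(X[k],[2,50,98]).round(1),k.sum())
print(arm.state()['clock'])
print(job.sign_off())
"
```

```text
box 85.30729229348938 ((672.0321044921875, -52.173545837402344), (53.014801025390625, 34.938995361328125), 80.11042022705078)
front rim [-93.2 -88.5 -84.3] 856
99.225
the job is handed in; nothing more can be done
None
```

The job is handed in at 99 s: the matchbox is centred on the mat (put back once after a knock), all five slates are stacked flush to about 1 mm, and the drawer is latched shut; one risk is a brief wrist force of about 122 N while squaring the pile, just over the 120 N limit.

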